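# Clamp the turning blanks in the bench press

### The job

Lay every loose turning blank flat in the press bed, lengthwise between the two jaws, one to a bay. Then fit the crank on the square screw end and wind it clockwise through its turns until every blank is squeezed square against the fixed jaw, with the sprung plywood pad at its end clearly pushed back (about half a centimetre or more). Then take the crank off and stand it back on its cork board, fit the T-handle fully home on the square lock spindle and turn it clockwise to its stop, leaving the blanks gripped and the other things on the bench alone.

Things in the scene. Friction and masses are not known exactly. Their poses are not given: they have to be found in the camera images.
- press: Fixed bench press; origin: centre of the bed's underside, on the bench; x = clamping direction, towards the fixed jaw; y = along the jaws. Fixed steel jaw: gripping face at x = +85 mm, top z = 60 mm, y +-102 mm. Grey gear housings (top z = 45 mm) at both ends: y = +113 to +171 mm (x +-45) with the screw end, y = -113 to -167 mm (x +-35) with the lock spindle
- carriage: Moving dark steel jaw block, 25 x 190 x 40 mm, sliding along the press's x and driven only by the screw (16 mm per turn). Origin on its front face (the face towards the fixed jaw); axes as the press
- screw (a joint): Rotation of the screw, rad, growing clockwise seen from above; a turn moves the carriage 16 mm towards the fixed jaw. Stays where it is left. Unloaded gap between pads and fixed jaw in mm = 117 - 2.546 x value; starts between 0 and 5 rad. Friction about 0.06 N m; range 0 to 26 rad. The crank has some 0.15 rad of play on it
- screw_end (a point): On the screw's axis at the foot of its vertical square end, on top of the steel collar on which the crank's hub seats (55 mm over the bench). x and y = across the flats; they turn with the screw. The end is 20 mm square, 26 mm tall, the last 8 mm tapering to 12 mm square
- lock (a joint): Rotation of the lock spindle, rad, growing clockwise seen from above; starts between 0 and 0.2, stop at 1.4. Friction 0.1 N m; stays where it is left. Locked above 1.1
- lock_end (a point): The same kind of point at the foot of the lock spindle's square end (same size and height as the screw's, 20 mm square, 26 mm tall with tapered tip); x and y across the flats, turning with the spindle
- crank: Loose steel crank, 0.5 kg, standing on its hub. Origin: centre of the hub's underside, z up. Hub 40 x 40 mm, 44 mm tall, with a 22 mm square bore (sides along x, y), open below, 30 mm deep: fits the screw end in any of four quarter-turn positions; seated, its origin is at screw_end. A flat arm 20 mm wide, z = 26 to 36 mm, runs along +x to the knob; stub counterweight to x = -50 mm
- crank_knob (a point): Middle of the crank's upright round wooden knob, on its axis, at crank x = 80 mm, z = 62 mm; axes as the crank. Knob 24 mm in diameter, z = 37 to 87 mm over the hub's underside; it spins freely on its pin
- crank_board: Fixed cork board, 170 mm (x) x 120 mm (y), 12 mm thick, origin at the centre of its underside: the crank's place, on which it stands at the start and at the end
- t_handle: Loose T-handle, 0.35 kg, standing on its hub. Origin: centre of the hub's underside, z up. Hub 40 x 40 mm, 36 mm tall, 22 mm square bore (sides along x, y), open below, 30 mm deep; 14 mm stem to z = 53 mm; wooden cross bar along x, 100 mm long, 16 mm wide, z = 52 to 72 mm. Fits the lock spindle in any quarter-turn position; seated, its origin is at lock_end
- blank1: Loose wooden turning blank, 80 mm long (x) x 36 mm wide (y) x 44 mm tall (z), 0.12 kg, origin at the centre of its underside. It may be absent
- blank2: As blank1. It may be absent
- blank3: As blank1. It may be absent
- dish: Bystander: wooden bowl, 120 mm across, 45 mm tall; leave alone
- puck: Bystander: round wooden disc, 64 mm across, 30 mm tall; leave alone
- sanding_block: Bystander: cork block 90 x 50 x 30 mm; leave alone
- mallet: Bystander: hammer 260 mm long; leave alone
- gouge: Bystander: tool with a dark wooden handle, 280 mm long; leave alone
- offcut: Bystander: wood offcut 60 x 50 x 22 mm; leave alone
- bed (a point): On top of the press's wooden bed (15 mm over the bench, 210 x 216 mm), at press x = 30, y = 0 mm; axes as the press. Low wooden ribs (6 mm wide, 6 mm tall, from press x = 0 to the fixed jaw) at y = -96, -32, +32 and +96 mm part it into three bays, 58 mm wide, centred at y = -64, 0 and +64 mm: one blank in a bay, flat on the bed, long side along x
- crank_hub (a point): On the axis of the crank's hub, 30 mm above its underside (14 mm below its top): a good height to grip the hub across its 40 mm; axes as the crank
- pad2: The middle one of the three plywood pads (each 10 mm thick, 60 mm wide, top about 56 mm over the bench, centred at press y = -64, 0 and +64 mm) that stand on springs in front of the carriage and form the moving jaw's face. Origin at the foot of its gripping face; axes as the press. Unloaded a pad stands 24 mm ahead of the carriage origin; pressed, it yields up to 14 mm (1.6 N plus 0.8 N per mm)
- pad1: As pad2, at press y = -64 mm
- pad3: As pad2, at press y = +64 mm
Things that resemble listed ones, but are neither listed nor needed, are in the scene too. Leave any red or white look-alike of the blank1 alone.

How it is judged:
By the outcome, as a careful person would: the job done as asked, in the order asked, and still so for the second after the job is handed in, with the robot touching nothing.
Of blank1, blank2, blank3 only 2 to 3 are there at a start; the rules pass over those that are not, and their reading is None.
At some moment in a run one of blank1, blank2, blank3, crank may be knocked a few centimetres aside while the robot is not near it.
It also fails if it takes over 210 s, if anything falls off the work surface, if the arm or the gripper's body presses on something with over 40 N, if the wrist force passes 120 N, or if a joint passes its speed limit or range.

### The arm

A 6-joint arm with a two-finger parallel gripper is mounted at the origin on the work surface. World frame = base frame: x ahead of the robot, y to its left, z up, the work surface at z = 0. Lengths are in m, angles in rad, forces in N, time in s.
With the tool pointing down it reaches from about 0.375 to 0.925 m from the base axis. Payload 5.7 kg.
Tool frame: the origin (TCP) lies at the very end of the fingers, on their centre line; the grasp point (between the pads) lies 19 mm behind it; z points along the fingers, y is the line along which they close (so a half turn about z gives the same grasp; the last joint's range is limited). The gripper opens to 88 mm and grips with 3 to 60 N. Pads are 20 mm wide; open, the fingers measure 115 mm over their backs; the gripper's body (75 mm by 178 mm) begins 61 mm behind the grasp point.
Start: joints at [-1.233, 0.359, 1.51, -0, 1.272, -0.115], TCP at [0.262, -0.54, 0.184] pointing down, gripper open.
Joint ranges: [-2.97, 2.97], [-1.01, 2.36], [0.21, 2.38], [-0.96, 4.11], [0.2, 2.71], [-2.98, 2.98]. Speed limits (rad/s): [2.39, 2.39, 3.14, 3.14, 3.14, 3.14].

### API

Orientations are given as a rotation vector (axis times angle).
In Python, from station import manip gives the robot as it stands. The module is installed in compiled form; this text tells all that it offers.
- The arm moves only by the tool arm_command, never from a script. Its argument "rows" is text: rows parted by semicolons, each of 4 numbers parted by spaces: the shift along the tool's x, y, z in mm, then the turn about the tool's z in degrees. In form: tx ty tz twist; .... A call has 1 to 5 rows; each row is the pose to reach, as a shift and turn from the pose commanded when the call began, along the tool's axes at that moment; what a row does not reach only later rows make up. A row lasts 1/8 s, in which the tool goes at most 62.5 mm and 10.7 degrees, less where a joint would pass 70% of its speed; a pose out of reach is approached as far as the arm can. A call with a gripper value outside its range is refused whole. "gripper" is the closure in counts, from 0 (fully open) to 255 (shut), set as the call begins (left out, the last holds). The fingers move at their own pace and stop on an object; the grip force is fixed at half the most. Time passes only in rows, so rows that repeat a pose let the fingers close. It gives the time, the measured TCP pose, the force, the opening and the grip force at its end, in the units of the state.
- manip.state(): the state, without advancing time (a new reading comes with each control period).
- manip.capture(name): name is "side" or "top"; returns a dict with "frame" (400x640x3 uint8, blue, green, red), "depth" (400x640 float32, m along the optical axis (not along the pixel's ray), 0 where there is no reading), "fx", "fy", "cx", "cy" (pixels), "origin" and "rotation" of the camera in the world. Camera axes: x right, y up, looking along -z (the intrinsics and any distortion apply to the point x, -y, -z); pixel columns grow to the right and rows downward; lengths in m; the calibration is good to about 2 mm. A picture is of the moment at which its call begins.
- manip.finish_job(): hands the job in; it is judged then, once.
The state is a dict: "t": time; "q": joint angles; "qd": joint speeds; "effort": joint torques, N m; "position": TCP position; "ee_rot": TCP orientation; "ft_force": force on the tool from outside, world axes, zero at the start; "moment": the same for the moment, N m; "opening": finger opening in m; "gripper_force": force on a finger pad.
Only numpy, scipy, OpenCV 4.12 (cv2) and the standard library are available. Lean on these libraries where they do the work, as an engineer would, in place of code of your own. Each camera call takes 0.05 s, during which the arm holds its last target. There are 200 camera calls.

## Working session

There is one attempt and no reset: what is moved stays moved. The work goes in short steps, Python scripts to look and compute and a tool call to move; the robot and the scene stay as the last step left them, time stands still between calls to the robot, and variables do not carry over. Pictures are saved under pics/ and viewed, at most 14 in all, crops included, and the job is handed in when it is done.

Besides the shell and the picture viewer there is one more tool, called as name(argument=value, ...) on one line, values as JSON. arm_command: Moves the arm, as the interface text tells. Its arguments: {"type":"object","properties":{"rows":{"type":"string"},"gripper":{"type":"number"}},"required":["rows"]}

```bash
mkdir -p pics
cat > h.py <<'E'
import numpy as np, cv2
from station import manip
def cap(n,f=None):
    c=manip.capture(n)
    if f: cv2.imwrite('pics/'+f,c['frame'])
    return c
def ray(c,u,v):
    d=np.array([(u-c['cx'])/c['fx'],-(v-c['cy'])/c['fy'],-1.])
    return np.array(c['origin']),np.array(c['rotation'])@d
def onz(c,u,v,z):
    o,d=ray(c,u,v); return o+d*(z-o[2])/d[2]
def pt(c,u,v):
    o,d=ray(c,u,v); return o+d*c['depth'][int(v),int(u)]
def cloud(c):
    v,u=np.mgrid[0:400,0:640]
    d=np.stack([(u-c['cx'])/c['fx'],-(v-c['cy'])/c['fy'],-np.ones(u.shape)],-1)
    return np.array(c['origin'])+(d@np.array(c['rotation']).T)*c['depth'][...,None]
E
python3 - <<'E'
from h import *
for n in('top','side'):
    c=cap(n,n+'0.png'); print(n,{k:np.round(c[k],3).tolist() for k in c if k not in('frame','depth')})
    np.savez(n+'0.npz',**c)
s=manip.state();print(s)
E
```

```text
top {'fx': 386.395, 'fy': 386.395, 'cx': 327.001, 'cy': 196.074, 'origin': [0.438, -0.025, 1.048], 'rotation': [0.048, -0.054, -1.548]}
side {'fx': 438.516, 'fy': 438.516, 'cx': 319.527, 'cy': 202.977, 'origin': [-0.043, 0.497, 1.009], 'rotation': [0.348, -0.767, -2.243]}
{'t': 0.1, 'q': array([-1.23306402e+00,  3.59452707e-01,  1.51129320e+00,  1.25971251e-05,
        1.27247945e+00, -1.15084929e-01]), 'qd': array([ 7.62992669e-05, -9.79892548e-04, -2.39147558e-03,  1.13258233e-03,
        7.16450594e-04, -9.64963482e-04]), 'effort': array([-2.66003326e-04, -5.16353059e+01, -2.71406275e+01,  6.76610135e-02,
        2.75497284e-02, -3.24223413e-05]), 'position': array([ 0.26228529, -0.5388991 ,  0.18279374]), 'ee_rot': array([-3.05983446e+00, -7.04852150e-01,  2.65987630e-04]), 'ft_force': array([-1.04060319,  0.06193856,  0.46041271]), 'moment': array([-0.01060774,  0.01968463, -0.00487812]), 'gripper_force': 0.0, 'opening': 0.08828853370383499}
```

View pics/top0.png

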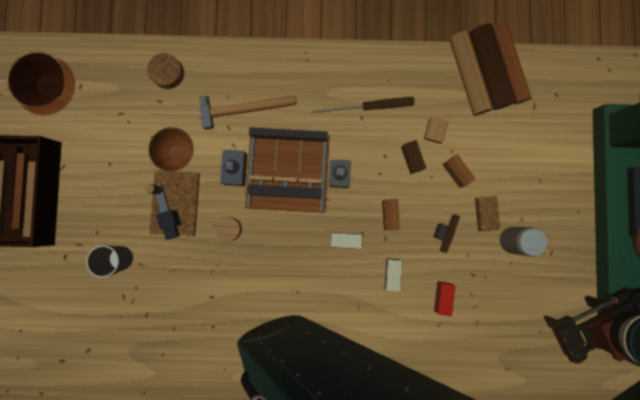

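View pics/side0.png

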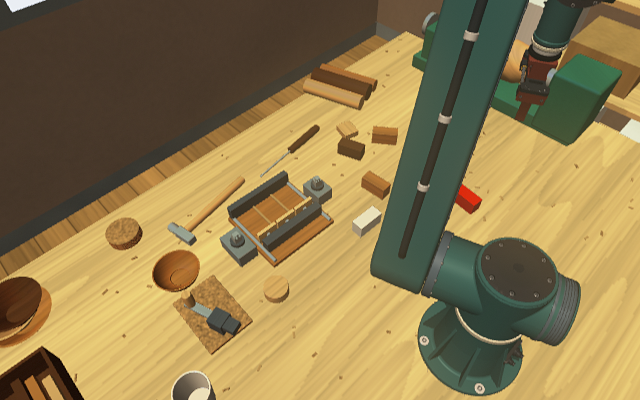

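The top view shows the press around (288,170), with the crank on its cork board at (167,210) and its knob at the (155,188) end. The three brown blanks are at (391,215), (459,170) and (414,157), and the T-handle is at (447,233). The red and white look-alikes are at (445,299), (393,275) and (346,241).

```bash
cat > h.py <<'E'
import numpy as np, cv2
from scipy.spatial.transform import Rotation as R
from station import manip
def cap(n,f=None):
    c=dict(manip.capture(n)); c['rotation']=np.array(c['rotation'])
    if c['rotation'].size==3: c['rotation']=R.from_rotvec(c['rotation']).as_matrix()
    if f: cv2.imwrite('pics/'+f,c['frame'])
    return c
def cloud(c):
    v,u=np.mgrid[0:400,0:640]
    d=np.stack([(u-c['cx'])/c['fx'],-(v-c['cy'])/c['fy'],-np.ones(u.shape)],-1)
    return np.array(c['origin'])+(d@c['rotation'].T)*c['depth'][...,None]
def proj(c,p):
    q=c['rotation'].T@(np.array(p)-c['origin']); return c['cx']+c['fx']*q[0]/-q[2], c['cy']+c['fy']*q[1]/q[2]
def box(P,m):
    "largest connected component of pixel mask -> world minAreaRect mm"
    n,l,s,_=cv2.connectedComponentsWithStats(m.astype(np.uint8)); 
    if n<2: return None
    k=1+np.argmax(s[1:,4]); p=P[l==k]
    (c,w,a)=cv2.minAreaRect((p[:,:2]*1000).astype(np.float32))
    if w[0]<w[1]: w=w[::-1]; a+=90
    return np.round(c,1),np.round(w,1),round((a+90)%180-90,1),np.round(np.median(p[:,2])*1000,1),len(p)
def win(u,v,r):
    m=np.zeros((400,640),bool); m[v-r:v+r,u-r:u+r]=1; return m
E
python3 - <<'E'
from h import *
c=cap('top'); P=cloud(c); np.save('P.npy',P)
z=P[...,2]*1000
print('bench',[np.round(P[v,u]*1000,1).tolist() for u,v in((350,300),(200,280),(350,60),(520,180))])
for n,u,v,r in(('bA',391,215,24),('bB',459,170,20),('bC',414,157,20),('white',346,241,20),('offc',436,130,14),('sand',487,213,22)):
    print(n,box(P,win(u,v,r)&(z>15)&(z<60)), box(P,win(u,v,r)&(z>36)&(z<60)))
print('thub',box(P,win(447,233,28)&(z>27)&(z<45)),'bar',box(P,win(447,233,28)&(z>60)&(z<85)))
print('board',box(P,win(172,205,45)&(z>6)&(z<18)))
print('cr arm+hub',box(P,win(165,210,38)&(z>32)&(z<75)),'hubtop',box(P,win(165,210,38)&(z>50)&(z<64)),'knob',box(P,win(165,210,38)&(z>85)))
print('fixedjaw',box(P,win(288,134,42)&(z>52)&(z<70)))
print('hsgR',box(P,win(341,173,16)&(z>38)&(z<50)),'hsgL',box(P,win(233,168,19)&(z>38)&(z<50)))
print('endR',box(P,win(341,173,16)&(z>72)),'endL',box(P,win(233,168,19)&(z>72)))
print('carr',box(P,win(288,188,42)&(z>48)&(z<70)))
f=cv2.resize(c['frame'][110:260,140:360],None,fx=3.6,fy=3.6,interpolation=cv2.INTER_CUBIC); cv2.imwrite('pics/t1.png',cv2.convertScaleAbs(f,alpha=1.8))
E
```

```text
bench [[230.4, -95.7, 0.9], [274.5, 306.6, 0.6], [887.8, -83.8, 0.7], [563.4, -556.5, -4.0]]
bA (array([ 459.8, -197.9]), array([79.6, 36.6]), 4.5, np.float64(44.0), 467) (array([ 459.8, -197.9]), array([79.6, 36.6]), 4.5, np.float64(44.3), 431)
bB (array([ 579.2, -378.1]), array([80.2, 38. ]), 36.8, np.float64(43.7), 527) (array([ 579.4, -378.3]), array([80.1, 37.6]), 37.1, np.float64(44.2), 440)
bC (array([ 614.5, -257. ]), array([80. , 37.5]), 20.1, np.float64(43.8), 491) (array([ 614.6, -257.1]), array([79.8, 36.9]), 20.7, np.float64(44.3), 427)
white (array([389.7, -81. ]), array([80.1, 36.2]), 87.7, np.float64(44.5), 441) (array([389.8, -81.1]), array([79.8, 36.1]), 87.1, np.float64(44.6), 431)
offc (array([ 691.4, -320.9]), array([61.2, 51.3]), -15.4, np.float64(22.4), 421) None
sand (array([ 468.2, -457.7]), array([90.1, 51.7]), 5.9, np.float64(30.0), 704) (array([ 418.9, -500.2]), array([6.5, 1.6]), -31.3, np.float64(42.5), 4)
thub (array([ 418.2, -331.2]), array([39.7, 17.9]), -19.1, np.float64(36.4), 119) bar (array([ 414.6, -341.9]), array([99.8, 16.9]), -19.3, np.float64(72.0), 298)
board (array([478.7, 379.9]), array([169.5, 121.4]), -1.2, np.float64(12.8), 1831)
cr arm+hub (array([455.5, 390.6]), array([146.1,  42.7]), 19.6, np.float64(53.3), 709) hubtop (array([420.7, 378.6]), array([71.5, 42. ]), 19.6, np.float64(55.9), 401) knob (array([479.6, 195.6]), array([448.4,  21.1]), 82.1, np.float64(98.7), 87)
fixedjaw (array([664.5,  76.5]), array([203.1,  21. ]), 88.3, np.float64(60.4), 638)
hsgR (array([564.6, -60.8]), array([71.4, 52.6]), 0.9, np.float64(45.5), 370) hsgL (array([574.3, 220.5]), array([89.9, 58.1]), -1.7, np.float64(45.7), 588)
endR (array([565. , -60.7]), array([19.4, 19.1]), -13.0, np.float64(79.5), 60) endL (array([574.5, 220.2]), array([19.7, 18.6]), -89.2, np.float64(79.3), 64)
carr (array([513.3,  81.3]), array([189. ,  25.2]), 88.0, np.float64(56.6), 722)
```

View pics/t1.png

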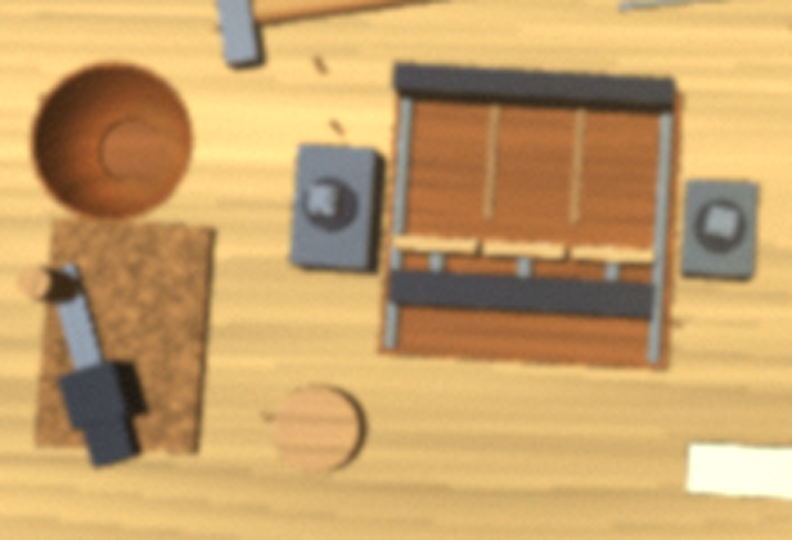

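The crop confirms that the ribs, the pads and both square ends are in view. The crank's knob lies up and left of its hub, and the press yaw is about -2°. The sizes and heights agree with the spec to about 1 mm, so I'll start moving.

```bash
cat >> h.py <<'E'
def now():
    s=manip.state(); M=R.from_rotvec(s['ee_rot']).as_matrix()
    return s,M
def plan(*targets):
    "targets (x,y,z mm, phi deg or None); prints successive shifts in tool axes"
    s,M=now(); p=np.array(s['position'])*1000; f=np.degrees(np.arctan2(M[1,0],M[0,0]))
    print('t',round(s['t'],2),'at',p.round(1),'phi',round(f,1),'tilt',M[:,2].round(3),'open',round(s['opening']*1e3,1),'F',np.round(s['ft_force'],1),'q6',round(s['q'][5],2))
    for x,y,z,g in targets:
        g=f if g is None else g
        a=np.radians(f); d=np.array([x,y,z])-p
        tx=d[0]*np.cos(a)+d[1]*np.sin(a); ty=d[0]*np.sin(a)-d[1]*np.cos(a)
        print('  -> %.1f %.1f %.1f  %.1f'%(tx,ty,-d[2],(f-g+180)%360-180)); p=np.array([x,y,z]); f=g
E
python3 - <<'E'
from h import *
plan((460,-198,100,4.5),(460,-198,12,None),(460,-198,130,None),(605.2,13.6,130,-2),(605.2,13.6,28,None))
P=np.load('P.npy')
o=np.array([569.4,78.9]);t=np.radians(-1.97)
for y in(103,-103,108):
  for x in(40,0):
    w=o+x*np.array([np.cos(t),np.sin(t)])+y*np.array([-np.sin(t),np.cos(t)])
    d=np.hypot(P[...,0]*1e3-w[0],P[...,1]*1e3-w[1]); print(y,x,P[d<5][:,2].round(3))
E
```

```text
t 0.15 at [ 262.3 -539.   182.9] phi 25.9 tilt [-0.001  0.001 -1.   ] open 88.1 F [-0.5 -0.4 -0.3] q6 -0.12
  -> 327.0 -220.1 82.9  21.4
  -> 0.0 0.0 88.0  0.0
  -> 0.0 0.0 -118.0  0.0
  -> 161.4 -199.6 -0.0  6.5
  -> 0.0 -0.0 102.0  0.0
103 40 [0.017 0.025 0.017 0.028 0.018 0.012 0.025 0.018]
103 0 [0.015 0.024 0.018 0.019 0.028 0.016 0.013 0.025 0.016]
-103 40 [0.025 0.014 0.016 0.022 0.016 0.016 0.021 0.019 0.016 0.013]
-103 0 [0.023 0.027 0.015 0.017 0.023 0.015 0.016 0.021 0.016 0.017]
108 40 [0.013 0.017 0.001 0.018 0.012 0.002 0.012]
108 0 [0.013 0.018 0.019 0.001 0.016 0.013 0.003 0.017]
```

arm_command(rows="327 -220 80 21; 327 -220 80 21; 327 -220 80 21; 327 -220 80 21; 327 -220 80 21", gripper=70)

```text
t: 0.78
position: [0.4169, -0.2729, 0.121]
ee_rot: [3.139, 0.135, 0.0]
ft_force: [0.3, -0.8, 0.8]
opening: 0.0638
gripper_force: 0.0
```

Run:
```python
from h import *
plan((460,-198,100,4.5))
```

```text
t 0.78 at [ 416.9 -272.9  121. ] phi 4.9 tilt [ 0. -0. -1.] open 63.8 F [ 0.3 -0.8  0.8] q6 0.77
  -> 49.4 -70.9 21.0  0.4
```

arm_command(rows="49 -71 21 0.4; 49 -71 21 0.4; 49 -71 21 0.4")

```text
t: 1.15
position: [0.4589, -0.1977, 0.0997]
ee_rot: [-3.138, -0.13, 0.002]
ft_force: [0.0, 0.1, -0.5]
opening: 0.0637
gripper_force: 0.0
```

Run:
```python
from h import *
c=cap('side');P=cloud(c);z=P[...,2]*1e3
X,Y=P[...,0]*1e3,P[...,1]*1e3
print('A side',box(P,(abs(X-460)<70)&(abs(Y+198)<60)&(z>36)&(z<50)))
plan((460,-198,12,4.5))
```

```text
A side (array([ 493.2, -180.8]), array([17.1,  8.9]), -47.1, np.float64(42.8), 21)
t 1.2 at [ 458.8 -199.1  100.2] phi 4.7 tilt [-0.001  0.    -1.   ] open 63.9 F [ 0.3  0.4 -0.7] q6 0.94
  -> 1.3 -1.0 88.2  0.2
```

Position tracking is good. I'll descend, grip and lift.

arm_command(rows="1 0 60 0; 1 0 88 0; 1 0 88 0")

```text
t: 1.58
position: [0.4578, -0.1999, 0.011]
ee_rot: [-3.137, -0.122, 0.006]
ft_force: [-1.1, -0.1, -0.2]
opening: 0.0638
gripper_force: 0.0
```

arm_command(rows="0 0 0 0; 0 0 0 0; 0 0 0 0; 0 0 0 0; 0 0 0 0", gripper=255)

```text
t: 2.2
position: [0.46, -0.1995, 0.0126]
ee_rot: [3.139, 0.125, 0.0]
ft_force: [-1.0, 0.3, -0.0]
opening: 0.0171
gripper_force: 0.0
```

arm_command(rows="0 0 -40 0; 0 0 -80 0; 0 0 -118 0; 0 0 -118 0")

```text
t: 2.7
position: [0.4621, -0.2008, 0.1332]
ee_rot: [3.136, 0.125, 0.008]
ft_force: [-0.2, -0.3, 0.1]
opening: 0.0002
gripper_force: 0.0
```

Run:
```python
from h import *
plan((605.2,13.6,130,-2))
```

```text
t 2.7 at [ 462.1 -200.8  133.2] phi 4.6 tilt [ 0.005 -0.003 -1.   ] open 0.2 F [-0.2 -0.3  0.1] q6 0.94
  -> 159.6 -202.4 3.2  6.6
```

The fingers closed on nothing, so the blank has probably been knocked aside. I'll measure again.

```bash
cat >> h.py <<'E'
def blobs(c,lo,hi,x,y,r,mn=25):
    P=cloud(c);z=P[...,2]*1e3;m=((z>lo)&(z<hi)&(np.hypot(P[...,0]*1e3-x,P[...,1]*1e3-y)<r)).astype(np.uint8)
    n,l,s,_=cv2.connectedComponentsWithStats(m)
    for k in range(1,n):
        if s[k,4]>=mn: print('  ',box(P,l==k),'bgr',c['frame'][l==k].mean(0).round())
E
python3 - <<'E'
from h import *
for n in('top','side'):
    print(n); c=cap(n,n+'2.png'); blobs(c,36,50,500,-250,200)
E
```

```text
top
   (array([ 614.7, -257.3]), array([79.4, 38. ]), 20.4, np.float64(44.2), 429) bgr [28. 46. 66.]
   (array([ 592.8, -379.8]), array([59.9, 17.7]), 36.5, np.float64(43.8), 103) bgr [ 44.  77. 113.]
   (array([563.9, -73. ]), array([70.2, 31.7]), -7.4, np.float64(45.3), 176) bgr [77. 86. 88.]
   (array([ 462.4, -189.1]), array([39.3, 13.7]), 3.7, np.float64(44.1), 81) bgr [36. 62. 95.]
   (array([389.3, -97.8]), array([46.8, 36. ]), -89.4, np.float64(44.6), 202) bgr [140. 168. 166.]
side
   (array([ 613.5, -255.4]), array([80.8, 40.7]), 17.4, np.float64(43.5), 245) bgr [ 45.  83. 118.]
   (array([ 492.8, -184.5]), array([31.5, 14.8]), -47.4, np.float64(43.7), 40) bgr [ 61. 124. 183.]
   (array([546.4, -69.8]), array([34.6, 31.9]), 3.3, np.float64(44.4), 81) bgr [115. 140. 142.]
   (array([403.4, -87.8]), array([24. , 16.4]), -48.5, np.float64(44.0), 33) bgr [191. 229. 238.]
```

View pics/top2.png

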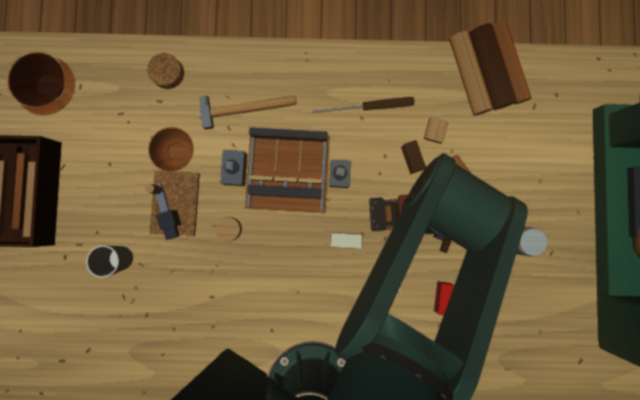

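The bit of blank A still visible near (404,203) suggests it is close by, but the arm hides most of it. I'll swing clear and look.

arm_command(rows="130 -250 -40 6; 130 -250 -40 6; 130 -250 -40 6; 130 -250 -40 6; 130 -250 -40 6", gripper=70)

```text
t: 3.42
position: [0.5694, 0.0629, 0.1688]
ee_rot: [-3.141, 0.037, 0.004]
ft_force: [-0.3, -0.9, -0.7]
opening: 0.0473
gripper_force: 0.0
```

Run:
```python
from h import *
plan()
for n in('top','side'):
    print(n); c=cap(n); blobs(c,36,50,500,-250,200)
s,M=now();print(proj(cap('top'),s['position']),proj(cap('side','side3.png'),s['position']))
```

```text
t 3.42 at [569.4  62.9 168.8] phi -1.3 tilt [-0.003  0.001 -1.   ] open 47.3 F [-0.3 -0.9 -0.7] q6 1.58
top
   (array([ 614.6, -257.2]), array([79.9, 37.8]), 20.3, np.float64(44.3), 436) bgr [33. 54. 76.]
   (array([ 579.4, -378. ]), array([80.2, 38. ]), 36.1, np.float64(44.1), 440) bgr [ 46.  83. 124.]
   (array([564.1, -72.3]), array([68.7, 32.3]), -5.6, np.float64(45.4), 177) bgr [84. 93. 95.]
   (array([ 459.8, -198. ]), array([79.8, 36.4]), 4.3, np.float64(44.3), 434) bgr [ 48.  84. 126.]
   (array([ 418.1, -331. ]), array([38.4, 17.5]), -19.0, np.float64(37.3), 58) bgr [49. 58. 63.]
   (array([389.1, -98. ]), array([46.9, 36.2]), -89.5, np.float64(44.3), 201) bgr [152. 181. 180.]
   (array([ 323.3, -206.6]), array([39.5, 36.5]), -3.9, np.float64(44.4), 216) bgr [151. 180. 180.]
side
   (array([547.4, -70.9]), array([36.7, 31.5]), -1.8, np.float64(44.3), 80) bgr [128. 153. 156.]
(np.float64(288.06625263934745), np.float64(162.9701335174193)) (np.float64(279.7563830579953), np.float64(178.82459012003812))
```

View pics/side3.png

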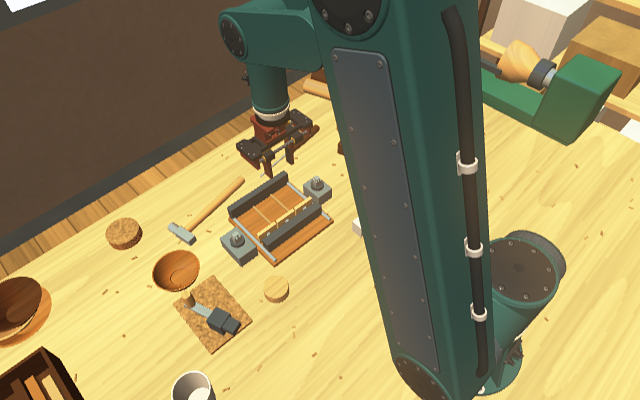

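Blank A has not moved at all, at (459.8,-198). In the side view the fingertips, at about (267,176) and (290,162), sit above the projected TCP at (280,179). The tips may really be higher than reported, so I'll measure them by depth.

Run:
```python
from h import *
s,M=now(); c=cap('side');P=cloud(c)*1e3; p=s['position']*1e3
plan()
m=(abs(P[...,0]-p[0])<90)&(abs(P[...,1]-p[1])<120)&(P[...,2]>90)&(P[...,2]<300)
q=P[m]
for z in range(90,300,10):
    r=q[(q[:,2]>=z)&(q[:,2]<z+10)]
    if len(r): print(z,len(r),'x',r[:,0].min().round(),r[:,0].max().round(),'y',r[:,1].min().round(),r[:,1].max().round())
v,u=np.nonzero(m); print(u.min(),u.max(),v.min(),v.max(),proj(c,s['position']))
f=cv2.resize(c['frame'][120:220,210:340],None,fx=5,fy=5,interpolation=cv2.INTER_CUBIC)
cv2.circle(f,tuple(int(5*(a-b)) for a,b in zip(proj(c,s['position']),(210,120))),4,(0,0,255),-1)
cv2.imwrite('pics/s4.png',f)
```

```text
t 3.67 at [568.2  59.4 168.8] phi -1.4 tilt [-0.003 -0.    -1.   ] open 63.3 F [ 0.8 -0.4  0.3] q6 1.58
200 7 x 555.0 569.0 y 24.0 99.0
210 42 x 553.0 578.0 y 20.0 100.0
220 46 x 555.0 581.0 y 22.0 101.0
230 40 x 555.0 578.0 y 21.0 101.0
240 49 x 555.0 580.0 y 20.0 102.0
250 47 x 554.0 579.0 y 19.0 104.0
260 33 x 554.0 571.0 y 18.0 104.0
270 21 x 554.0 579.0 y 18.0 28.0
280 24 x 534.0 603.0 y -18.0 141.0
290 143 x 533.0 601.0 y -19.0 142.0
241 311 122 178 (np.float64(281.1283997232895), np.float64(178.63377114667782))
```

View pics/s4.png

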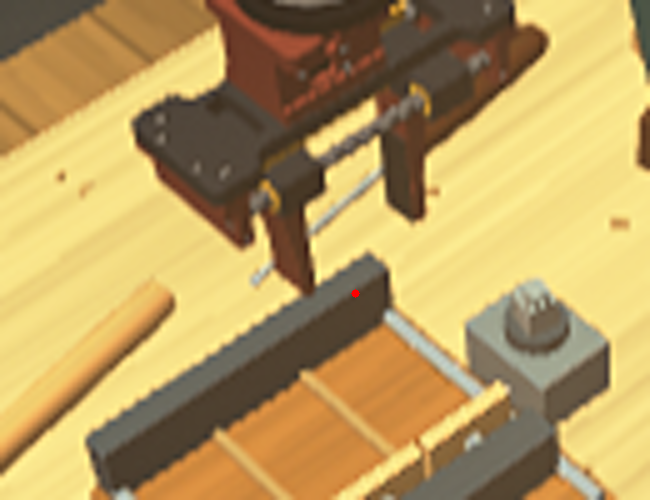

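The depth cloud puts the fingertips at about z=204 mm, while 168.8 mm is reported, and x and y agree. The reported TCP height therefore reads about 35 mm low, and the grasp closed above the blank. I'll go above blank A and check the offset there in both views before gripping.

```bash
cat >> h.py <<'E'
def tips(n='side'):
    s,M=now(); c=cap(n);P=cloud(c)*1e3; p=s['position']*1e3
    m=(abs(P[...,0]-p[0])<14)&(abs(P[...,1]-p[1])<62)&(P[...,2]>p[2]-15)&(P[...,2]<p[2]+70)
    q=P[m]; 
    if n=='top': return np.round(p,1), q
    print('tips: rep z',p[2].round(1),'lowest',np.sort(q[:,2])[:12].round(1), 'x',np.percentile(q[:,0],[2,98]).round(1),'y',np.percentile(q[:,1],[2,98]).round(1))
E
python3 - <<'E'
from h import *
plan((614.6,-257.2,70,20.4))
# body-top-height check from the first picture's state is not possible; check top view body plane now
s,M=now();p=s['position']*1e3;P=cloud(cap('top'))*1e3
E
```

```text
t 3.67 at [568.2  59.4 168.8] phi -1.4 tilt [-0.003 -0.    -1.   ] open 63.3 F [ 0.8 -0.4  0.3] q6 1.58
  -> 54.3 315.4 98.8  -21.8
```

arm_command(rows="54 315 60 -22; 54 315 60 -22; 54 315 60 -22; 54 315 60 -22; 54 315 60 -22")

```text
t: 4.35
position: [0.6114, -0.2407, 0.1131]
ee_rot: [-3.091, -0.557, 0.001]
ft_force: [1.2, 0.2, 0.1]
opening: 0.0636
gripper_force: 0.0
```

arm_command(rows="5 10 20 0; 5 10 20 0; 5 10 20 0")

```text
t: 4.72
position: [0.6202, -0.2437, 0.0938]
ee_rot: [-3.09, -0.561, 0.002]
ft_force: [-0.2, 0.3, -0.5]
opening: 0.0635
gripper_force: 0.0
```

Run:
```python
from h import *
tips(); print('side');blobs(cap('side'),36,50,614,-257,90)
plan((614.6,-257.2,0,20.4))
```

```text
tips: rep z 93.8 lowest [135.5 139.  139.8 141.2 141.5 142.9 143.  144.2 145.4 146.5 149.4 152.1] x [606.8 616.5] y [-207.5 -201.6]
side
   (array([ 636.7, -241.4]), array([45.5, 29.9]), -41.2, np.float64(43.9), 83) bgr [ 42.  76. 109.]
t 4.83 at [ 621.1 -243.6   94.8] phi 20.6 tilt [ 0.  0. -1.] open 63.6 F [0.1 0.1 1.2] q6 0.73
  -> -10.9 10.4 94.8  0.2
```

arm_command(rows="-11 10 0 0; -11 10 40 0; -11 10 80 0; -11 10 113 0; -11 10 113 0")

```text
t: 5.45
position: [0.6118, -0.2573, -0.0211]
ee_rot: [-3.088, -0.56, 0.007]
ft_force: [-0.6, -0.7, 0.1]
opening: 0.0638
gripper_force: 0.0
```

Run:
```python
from h import *
tips(); plan((614.6,-257.2,-23,20.4))
```

```text
tips: rep z -21.1 lowest [-4.3 -3.9 -3.7 -3.6 -3.5 -3.3 -3.2 -3.1 -2.9 -2.5 -2.4 -2.2] x [599.5 625.4] y [-232.6 -196.3]
t 5.5 at [ 613.5 -258.1  -19.3] phi 20.6 tilt [-0.002  0.001 -1.   ] open 63.7 F [-0.2 -0.4  0.5] q6 0.71
  -> 1.4 -0.4 3.7  0.2
```

Reported z is -20 with no contact force, which confirms the offset. Now I'll grip.

arm_command(rows="0 0 2 0; 0 0 2 0; 0 0 2 0; 0 0 2 0; 0 0 2 0", gripper=255)

```text
t: 6.12
position: [0.6148, -0.2584, -0.02]
ee_rot: [3.091, 0.56, 0.001]
ft_force: [-0.8, 0.8, 6.7]
opening: 0.0359
gripper_force: 30.0
```

arm_command(rows="0 0 0 0; 0 0 -30 0; 0 0 -60 0; 0 0 -100 0; 0 0 -100 0")

```text
t: 6.75
position: [0.6169, -0.2597, 0.0823]
ee_rot: [3.087, 0.56, 0.008]
ft_force: [1.1, 0.8, -1.7]
opening: 0.036
gripper_force: 30.0
```

Run:
```python
from h import *
plan((607.4,77.6,90,-2),(607.4,77.6,-4,None))
blobs(cap('side'),30,200,614,-257,60)
```

```text
t 6.75 at [ 616.9 -259.7   82.3] phi 20.6 tilt [ 0.006 -0.003 -1.   ] open 36.0 F [ 1.1  0.8 -1.7] q6 0.71
  -> 109.5 -319.1 -7.7  22.6
  -> 0.0 -0.0 94.0  0.0
   (array([ 631.2, -234.3]), array([37.2, 11.8]), 8.1, np.float64(123.0), 95) bgr [34. 59. 86.]
```

Gripped at 36.0 mm opening. I'll carry it to the middle bay.

arm_command(rows="110 -319 -8 22; 110 -319 -8 22; 110 -319 -8 22; 110 -319 -8 22; 110 -319 -8 22")

```text
t: 7.42
position: [0.6043, 0.0551, 0.0843]
ee_rot: [-3.141, 0.04, 0.005]
ft_force: [0.7, 1.1, -2.5]
opening: 0.0357
gripper_force: 30.0
```

Run:
```python
from h import *
plan((607.4,77.6,60,-2),(607.4,77.6,-2,None))
```

```text
t 7.42 at [604.3  55.1  84.3] phi -1.5 tilt [-0.003  0.    -1.   ] open 35.7 F [ 0.7  1.1 -2.5] q6 1.57
  -> 2.6 -22.6 24.3  0.5
  -> 0.0 -0.0 62.0  0.0
```

arm_command(rows="2 -20 10 0.5; 2 -20 24 0.5; 2 -20 24 0.5; 2 -20 24 0.5")

```text
t: 7.92
position: [0.6083, 0.0717, 0.0618]
ee_rot: [3.141, -0.056, -0.002]
ft_force: [-0.1, -0.9, -0.9]
opening: 0.0362
gripper_force: 30.0
```

Run:
```python
from h import *
plan((607.4,77.6,-2,-2))
c=cap('side');P=cloud(c)*1e3;m=(abs(P[...,0]-605)<45)&(abs(P[...,1]-77)<22)&(P[...,2]>64)&(P[...,2]<130);print(np.percentile(P[m][:,2],[0,1,3,10]),m.sum())
```

```text
t 7.92 at [608.3  71.7  61.8] phi -2.0 tilt [-0.001 -0.    -1.   ] open 36.2 F [-0.1 -0.9 -0.9] q6 1.61
  -> -1.1 -5.9 63.8  -0.0
[80.86636388 84.57367712 86.7623497  93.03926922] 406
```

arm_command(rows="-1 -6 0 0; -1 -6 25 0; -1 -6 50 0; -1 -6 64 0; -1 -6 64 0")

```text
t: 8.6
position: [0.607, 0.0791, -0.0023]
ee_rot: [-3.141, 0.054, 0.003]
ft_force: [0.1, -0.4, -1.5]
opening: 0.0362
gripper_force: 30.0
```

Run:
```python
from h import *
plan((607.4,77.6,-5,-2))
```

```text
t 8.6 at [607.   79.1  -2.3] phi -2.0 tilt [-0.002  0.    -1.   ] open 36.2 F [ 0.1 -0.4 -1.5] q6 1.62
  -> 0.4 1.5 2.7  0.0
```

arm_command(rows="0 1 2 0; 0 1 2 0")

```text
t: 8.85
position: [0.6085, 0.0781, -0.0029]
ee_rot: [-3.141, 0.054, -0.002]
ft_force: [-0.2, 0.3, -1.4]
opening: 0.0361
gripper_force: 30.0
```

arm_command(rows="0 0 0 0; 0 0 0 0; 0 0 0 0", gripper=104)

```text
t: 9.22
position: [0.6079, 0.0782, -0.0034]
ee_rot: [-3.141, 0.054, -0.001]
ft_force: [0.2, -0.1, 0.4]
opening: 0.0519
gripper_force: 0.0
```

arm_command(rows="0 0 -30 0; 0 0 -60 0; 0 0 -90 0; 0 0 -90 0")

```text
t: 9.72
position: [0.61, 0.0782, 0.0888]
ee_rot: [-3.141, 0.054, -0.008]
ft_force: [-0.1, 0.2, 0.1]
opening: 0.0521
gripper_force: 0.0
```

Run:
```python
from h import *
c=cap('top');blobs(c,36,50,459.8,-198,60);blobs(c,36,50,579,-378,60);blobs(cap('side'),50,66,607,77,55)
plan((459.8,-198,80,4.4),(459.8,-198,-21,4.4))
```

```text
(array([ 459.7, -197.9]), array([79.4, 36.8]), 4.7, np.float64(44.5), 430) bgr [ 50.  89. 132.]
   (array([ 579.3, -377.7]), array([80.1, 36.8]), 37.9, np.float64(44.1), 439) bgr [ 49.  87. 130.]
   (array([613.9,  78. ]), array([93. , 52.9]), -3.1, np.float64(58.5), 376) bgr [ 44.  76. 113.]
t 9.82 at [607.5  78.1  86.1] phi -2.0 tilt [-0.  0. -1.] open 52.1 F [-0.2 -0.2 -0.2] q6 1.62
  -> -138.2 281.0 6.1  -6.4
  -> 0.0 0.0 101.0  0.0
```

Blank C is in the middle bay with its top at 58.5 mm. Next is blank A.

arm_command(rows="-138 281 6 -6.4; -138 281 6 -6.4; -138 281 6 -6.4; -138 281 6 -6.4; -138 281 6 -6.4", gripper=80)

```text
t: 10.45
position: [0.4584, -0.1984, 0.0789]
ee_rot: [-3.138, -0.122, 0.003]
ft_force: [0.9, -1.3, -0.2]
opening: 0.0602
gripper_force: 0.0
```

arm_command(rows="0 0 0 0; 0 0 0 0")

```text
t: 10.7
position: [0.4598, -0.1968, 0.0794]
ee_rot: [-3.138, -0.12, 0.002]
ft_force: [-0.1, 1.1, -0.7]
opening: 0.0603
gripper_force: 0.0
```

Run:
```python
from h import *
plan((459.8,-198,-21,4.5))
```

```text
t 10.7 at [ 459.8 -196.8   79.4] phi 4.4 tilt [-0.002  0.002 -1.   ] open 60.3 F [-0.1  1.1 -0.7] q6 0.95
  -> -0.1 1.2 100.4  -0.1
```

arm_command(rows="0 1 40 0; 0 1 75 0; 0 1 98 0; 0 1 98 0")

```text
t: 11.2
position: [0.4596, -0.1957, -0.0194]
ee_rot: [-3.136, -0.126, 0.006]
ft_force: [1.2, -0.1, 0.5]
opening: 0.0603
gripper_force: 0.0
```

arm_command(rows="0 0 0 0; 0 0 0 0; 0 0 0 0; 0 0 0 0; 0 0 0 0", gripper=255)

```text
t: 11.82
position: [0.4613, -0.1986, -0.0167]
ee_rot: [3.139, 0.121, 0.002]
ft_force: [0.6, 2.9, 6.9]
opening: 0.0356
gripper_force: 30.0
```

arm_command(rows="0 0 -40 0; 0 0 -80 0; 0 0 -100 0; 0 0 -100 0")

```text
t: 12.32
position: [0.4618, -0.1993, 0.084]
ee_rot: [3.137, 0.121, 0.005]
ft_force: [0.5, -0.6, -1.1]
opening: 0.0358
gripper_force: 30.0
```

Run:
```python
from h import *
plan((605.2,13.6,75,-2),(605.2,13.6,-3,-2))
```

```text
t 12.32 at [ 461.8 -199.3   84. ] phi 4.4 tilt [ 0.003 -0.002 -1.   ] open 35.8 F [ 0.5 -0.6 -1.1] q6 0.95
  -> 159.4 -201.2 9.0  6.4
  -> 0.0 -0.0 78.0  0.0
```

arm_command(rows="159 -201 9 6.4; 159 -201 9 6.4; 159 -201 9 6.4; 159 -201 9 6.4; 159 -201 9 6.4")

```text
t: 12.95
position: [0.6048, 0.0177, 0.0717]
ee_rot: [-3.14, 0.047, 0.001]
ft_force: [-0.4, -1.5, -0.8]
opening: 0.036
gripper_force: 30.0
```

arm_command(rows="0 0 0 0; 0 0 0 0")

```text
t: 13.2
position: [0.602, 0.013, 0.0727]
ee_rot: [3.141, -0.056, -0.003]
ft_force: [0.0, 0.2, -0.2]
opening: 0.0357
gripper_force: 30.0
```

Run:
```python
from h import *
plan((605.2,13.6,-1,-2))
```

```text
t 13.2 at [602.   13.   72.7] phi -2.0 tilt [-0.002 -0.    -1.   ] open 35.7 F [ 0.   0.2 -0.2] q6 1.51
  -> 3.1 -0.7 73.7  -0.0
```

arm_command(rows="3 -1 30 0; 3 -1 60 0; 3 -1 74 0; 3 -1 74 0; 3 -1 74 0")

```text
t: 13.82
position: [0.6067, 0.0145, -0.0001]
ee_rot: [3.141, -0.055, 0.001]
ft_force: [-0.5, 0.4, -0.6]
opening: 0.0359
gripper_force: 30.0
```

arm_command(rows="0 0 1 0; 0 0 1 0; 0 0 1 0; 0 0 1 0", gripper=104)

```text
t: 14.32
position: [0.6067, 0.0153, -0.0015]
ee_rot: [-3.141, 0.053, -0.0]
ft_force: [-0.7, 0.8, 0.5]
opening: 0.052
gripper_force: 0.0
```

arm_command(rows="0 0 -30 0; 0 0 -60 0; 0 0 -85 0; 0 0 -85 0")

```text
t: 14.82
position: [0.6084, 0.0151, 0.0853]
ee_rot: [3.141, -0.053, 0.007]
ft_force: [0.1, 0.3, -0.5]
opening: 0.052
gripper_force: 0.0
```

Run:
```python
from h import *
c=cap('top');blobs(c,36,50,579,-378,60)
plan((579.3,-377.8,80,37.2))
```

```text
(array([ 579.2, -378.1]), array([80.4, 37.1]), 35.8, np.float64(44.0), 438) bgr [ 47.  85. 126.]
t 14.88 at [607.2  15.2  83.8] phi -2.0 tilt [ 0.002 -0.    -1.   ] open 52.0 F [-0.5  0.8 -0.3] q6 1.52
  -> -14.5 393.7 3.8  -39.2
```

arm_command(rows="-14 394 0 -39; -14 394 0 -39; -14 394 0 -39; -14 394 0 -39; -14 394 0 -39", gripper=80)

```text
t: 15.5
position: [0.5843, -0.2885, 0.0814]
ee_rot: [-2.976, -1.0, 0.002]
ft_force: [0.2, -0.2, -0.7]
opening: 0.06
gripper_force: 0.0
```

Run:
```python
from h import *
plan((579.3,-377.8,75,37))
```

```text
t 15.5 at [ 584.3 -288.5   81.4] phi 37.1 tilt [-0.002  0.002 -1.   ] open 60.0 F [ 0.2 -0.2 -0.7] q6 0.36
  -> -57.9 68.2 6.4  0.1
```

arm_command(rows="-56 66 6 0; -56 66 6 0; -56 66 6 0; -56 66 6 0")

```text
t: 16.0
position: [0.5803, -0.3713, 0.0764]
ee_rot: [-2.976, -0.998, 0.001]
ft_force: [0.1, 0.4, 0.2]
opening: 0.0601
gripper_force: 0.0
```

Run:
```python
from h import *
plan((579.3,-377.8,-20,37))
```

```text
t 16.0 at [ 580.3 -371.3   76.4] phi 37.1 tilt [-0.002  0.002 -1.   ] open 60.1 F [0.1 0.4 0.2] q6 0.25
  -> -4.7 4.6 96.4  0.1
```

arm_command(rows="-5 5 20 0; -5 5 60 0; -5 5 95 0; -5 5 95 0")

```text
t: 16.5
position: [0.577, -0.3773, -0.0216]
ee_rot: [-2.972, -0.998, 0.007]
ft_force: [-0.6, -0.3, 0.6]
opening: 0.0601
gripper_force: 0.0
```

arm_command(rows="0 0 0 0; 0 0 0 0; 0 0 0 0; 0 0 0 0; 0 0 0 0", gripper=255)

```text
t: 17.12
position: [0.5805, -0.3811, -0.0161]
ee_rot: [2.978, 0.997, 0.002]
ft_force: [0.1, 2.1, 7.0]
opening: 0.0358
gripper_force: 30.0
```

arm_command(rows="0 0 -40 0; 0 0 -80 0; 0 0 -100 0; 0 0 -100 0")

```text
t: 17.62
position: [0.5807, -0.3815, 0.0839]
ee_rot: [2.976, 0.997, 0.003]
ft_force: [0.1, 1.0, -0.8]
opening: 0.0356
gripper_force: 30.0
```

Run:
```python
from h import *
plan((609.6,141.6,85,-2))
```

```text
t 17.62 at [ 580.7 -381.5   83.9] phi 37.0 tilt [ 0.003 -0.002 -1.   ] open 35.6 F [ 0.1  1.  -0.8] q6 0.24
  -> 338.2 -400.1 -1.1  39.0
```

arm_command(rows="338 -400 0 39; 338 -400 0 39; 338 -400 0 39; 338 -400 0 39; 338 -400 0 39")

```text
t: 18.25
position: [0.5953, -0.0673, 0.0804]
ee_rot: [-3.14, 0.056, 0.005]
ft_force: [0.7, 1.3, -0.7]
opening: 0.036
gripper_force: 30.0
```

Run:
```python
from h import *
plan((609.6,141.6,80,-2))
```

```text
t 18.25 at [595.3 -67.3  80.4] phi -2.1 tilt [-0.003  0.001 -1.   ] open 36.0 F [ 0.7  1.3 -0.7] q6 1.38
  -> 6.8 -209.3 0.4  -0.1
```

arm_command(rows="7 -208 0 0; 7 -208 0 0; 7 -208 0 0; 7 -208 0 0; 7 -208 0 0")

```text
t: 18.88
position: [0.6099, 0.1389, 0.0808]
ee_rot: [3.141, -0.05, -0.004]
ft_force: [-0.1, -0.7, -1.2]
opening: 0.0359
gripper_force: 30.0
```

arm_command(rows="0 0 0 0; 0 0 0 0")

```text
t: 19.12
position: [0.6109, 0.1362, 0.0822]
ee_rot: [3.141, -0.057, -0.001]
ft_force: [0.4, 0.9, -0.3]
opening: 0.0357
gripper_force: 30.0
```

Run:
```python
from h import *
plan((609.6,141.6,-1,-2))
blobs(cap('side'),50,66,607,77,90)
```

```text
t 19.12 at [610.9 136.2  82.2] phi -2.1 tilt [-0.001 -0.    -1.   ] open 35.7 F [ 0.4  0.9 -0.3] q6 1.72
  -> -1.5 -5.3 83.2  -0.1
   (array([621.2,  45.1]), array([112.1, 101. ]), -3.2, np.float64(58.7), 762) bgr [ 58. 103. 147.]
   (array([544.5,  76.6]), array([134.9,  13.5]), 88.4, np.float64(55.6), 179) bgr [114. 195. 227.]
   (array([522.2,  77.7]), array([67.7,  8.6]), 86.5, np.float64(55.9), 52) bgr [ 89. 104. 111.]
```

arm_command(rows="-1 -5 30 0; -1 -5 60 0; -1 -5 82 0; -1 -5 82 0; -1 -5 82 0")

```text
t: 19.8
position: [0.6105, 0.1424, 0.0007]
ee_rot: [-3.141, 0.055, -0.0]
ft_force: [0.2, 0.2, -1.4]
opening: 0.0358
gripper_force: 30.0
```

arm_command(rows="0 0 1 0; 0 0 1 0; 0 0 1 0; 0 0 1 0", gripper=104)

```text
t: 20.3
position: [0.6102, 0.1433, -0.0004]
ee_rot: [-3.141, 0.053, -0.0]
ft_force: [-0.3, 0.2, -0.1]
opening: 0.0518
gripper_force: 0.0
```

arm_command(rows="0 0 -40 0; 0 0 -80 0; 0 0 -140 0; -30 0 -140 0")

```text
t: 20.8
position: [0.5862, 0.1448, 0.145]
ee_rot: [-3.139, 0.054, -0.019]
ft_force: [-0.7, 0.3, -1.8]
opening: 0.0521
gripper_force: 0.0
```

Run:
```python
from h import *
c=cap('top'); print('ht');blobs(c,48,64,600,77,110)
print('crank');blobs(c,50,64,455,390,90);blobs(c,85,110,455,390,100,8); blobs(c,34,64,455,390,90)
plan()
```

```text
ht
   (array([664.2,  72.4]), array([184.6,  21.7]), 88.3, np.float64(60.2), 391) bgr [51. 56. 61.]
   (array([608.4,  75.2]), array([80.2, 33.6]), -4.0, np.float64(59.6), 298) bgr [25. 40. 63.]
   (array([605. ,  13.6]), array([80.3, 35.9]), -2.1, np.float64(59.8), 429) bgr [ 45.  80. 125.]
   (array([575.3, 141.3]), array([35.5, 12.3]), -82.0, np.float64(58.3), 49) bgr [34. 61. 99.]
   (array([546.9, 143. ]), array([57.6, 10.4]), 88.8, np.float64(56.3), 92) bgr [ 83. 126. 153.]
   (array([544.9,  80.1]), array([60.1, 10.2]), 89.1, np.float64(56.5), 98) bgr [ 84. 127. 155.]
   (array([542.8,  16.8]), array([57.3, 10.2]), 88.1, np.float64(56.2), 94) bgr [ 85. 129. 156.]
   (array([513.3,  80.9]), array([155. ,  25.3]), 88.1, np.float64(56.6), 503) bgr [56. 56. 59.]
crank
   (array([425.5, 372.7]), array([65.7, 28.2]), 7.3, np.float64(55.1), 216) bgr [51. 47. 41.]
   (array([431.2, 370.9]), array([77.4, 28.6]), 3.9, np.float64(53.6), 285) bgr [45. 44. 39.]
t 20.85 at [577.8 144.6 141.9] phi -1.9 tilt [ 0.001  0.001 -1.   ] open 52.2 F [-5.8 -1.1 -1.2] q6 1.73
```

All three blanks are in their bays, with tops at about 59 mm and yaw about -2 to -4°. I'll clear the view and measure the crank and both square ends.

arm_command(rows="0 60 0 0; 0 120 0 0; -20 180 0 0; -20 230 0 0; -20 230 0 0")

```text
t: 21.48
position: [0.5521, -0.0883, 0.1391]
ee_rot: [3.14, -0.06, -0.0]
ft_force: [0.2, 1.3, 0.3]
opening: 0.052
gripper_force: 0.0
```

Run:
```python
from h import *
c=cap('top','top5.png'); s=cap('side')
for nm,cc in(('top',c),('side',s)):
    print(nm,'hub');blobs(cc,48,64,455,390,95); print('arm+hub');blobs(cc,34,64,455,390,95);print('knob');blobs(cc,70,110,490,400,60,6)
    print('screwend');blobs(cc,65,90,574.5,220,25,8);blobs(cc,76,90,574.5,220,25,8)
plan()
f=c['frame'][140:190,215:265]; g=c['frame'][165:260,130:225]
a=cv2.resize(f,(400,400),interpolation=cv2.INTER_CUBIC);b=cv2.resize(g,(400,400),interpolation=cv2.INTER_CUBIC)
cv2.imwrite('pics/t5.png',cv2.convertScaleAbs(np.hstack([a,b]),alpha=1.8))
```

```text
top hub
   (array([455., 390.]), array([144.5,  41.3]), 18.4, np.float64(54.2), 540) bgr [61. 58. 57.]
arm+hub
   (array([455.7, 390.2]), array([146.1,  41.5]), 18.5, np.float64(52.8), 686) bgr [60. 59. 60.]
knob
   (array([509. , 407.4]), array([22.4, 21.3]), -76.2, np.float64(97.8), 112) bgr [50. 77. 99.]
screwend
   (array([574.4, 220.6]), array([19.9, 19.6]), -2.6, np.float64(78.2), 74) bgr [89. 86. 83.]
   (array([574. , 220.1]), array([18.1, 17.8]), -89.2, np.float64(80.2), 48) bgr [103.  98.  94.]
side hub
   (array([455.7, 390.7]), array([144.9,  40.8]), 16.4, np.float64(54.4), 622) bgr [ 97. 109. 108.]
arm+hub
   (array([455.4, 390.9]), array([145.5,  40.8]), 16.9, np.float64(52.9), 790) bgr [ 98. 111. 110.]
knob
   (array([509. , 409.2]), array([23.2, 21.2]), -32.7, np.float64(96.2), 138) bgr [ 79. 143. 183.]
screwend
   (array([572.7, 221.9]), array([20.2, 20.1]), -3.1, np.float64(76.9), 73) bgr [128. 148. 146.]
   (array([574.6, 222.9]), array([16.4, 16.3]), 85.9, np.float64(80.3), 41) bgr [150. 171. 165.]
t 21.57 at [552.1 -85.  139. ] phi -2.0 tilt [-0.001  0.001 -1.   ] open 52.2 F [-0.2  0.5 -1. ] q6 1.33
```

View pics/t5.png

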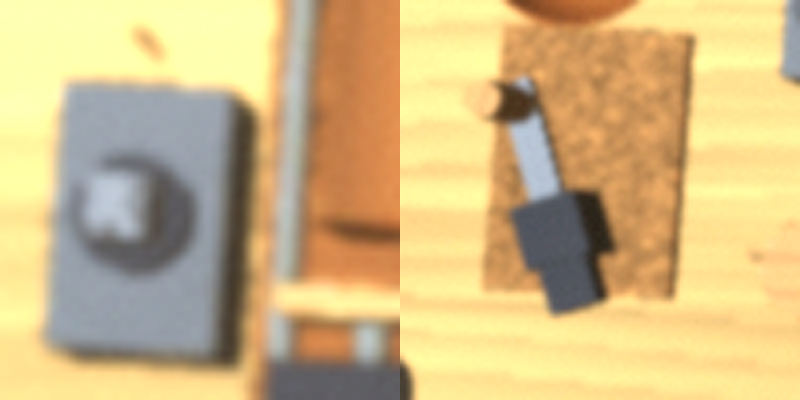

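The left panel shows the screw end square to within about 1° of the world axes. The right panel shows the crank hub at about (433.5,383.5), yaw about 18°, and both views agree.

Run:
```python
from h import *
plan((490,170,130,18.2),(433.5,383.5,90,18.2))
```

```text
t 21.57 at [552.1 -85.  139. ] phi -2.0 tilt [-0.001  0.001 -1.   ] open 52.2 F [-0.2  0.5 -1. ] q6 1.33
  -> -71.1 -252.6 9.0  -20.2
  -> 13.0 -220.5 40.0  0.0
```

arm_command(rows="-71 -252 9 -20; -71 -252 9 -20; -71 -252 9 -20; -71 -252 9 -20; -71 -252 9 -20", gripper=60)

```text
t: 22.2
position: [0.4876, 0.174, 0.1301]
ee_rot: [-3.1, -0.502, 0.002]
ft_force: [0.6, -0.1, -0.6]
opening: 0.0669
gripper_force: 0.0
```

arm_command(rows="13 -220 30 0; 13 -220 30 0; 13 -220 30 0; 13 -220 30 0; 13 -220 30 0")

```text
t: 22.82
position: [0.4329, 0.3848, 0.0998]
ee_rot: [-3.102, -0.499, 0.001]
ft_force: [-0.1, -1.0, 0.1]
opening: 0.067
gripper_force: 0.0
```

arm_command(rows="0 0 0 0; 0 0 0 0")

```text
t: 23.08
position: [0.4346, 0.3814, 0.1006]
ee_rot: [3.103, 0.491, 0.0]
ft_force: [0.1, -0.5, 0.6]
opening: 0.0672
gripper_force: 0.0
```

Run:
```python
from h import *
plan((433.5,383.5,-12,18.2))
s=cap('side','s6.png');print('knob');blobs(s,70,110,490,400,60,6)
tips()
```

```text
t 23.07 at [434.6 381.4 100.6] phi 18.0 tilt [ 0. -0. -1.] open 67.2 F [ 0.1 -0.5  0.6] q6 1.86
  -> -0.4 -2.4 112.6  -0.2
knob
tips: rep z 100.6 lowest [140.3 140.6 140.6 142.1 142.3 142.7 143.  144.1 144.9 145.8 146.7 147.9] x [423.8 448. ] y [337.9 424.1]
```

Run:
```python
from h import *
for n in('side','top'):
    s=cap(n);print(n);blobs(s,34,66,455,390,110,10);blobs(s,88,105,510,408,30,3)
```

```text
side
   (array([435.2, 384.7]), array([102.8,  41.1]), 18.3, np.float64(53.8), 635) bgr [ 96. 106. 105.]
top
   (array([562., 386.]), array([36. ,  3.4]), -89.3, np.float64(45.8), 24) bgr [32. 58. 90.]
   (array([516.4, 402.1]), array([25.5,  9.4]), 35.8, np.float64(49.2), 38) bgr [38. 46. 55.]
   (array([420.1, 378. ]), array([70.6, 40.4]), 17.6, np.float64(51.9), 243) bgr [33. 35. 38.]
   (array([508.6, 407.3]), array([21.8, 19.8]), -88.0, np.float64(99.0), 82) bgr [48. 74. 96.]
```

The crank has not moved, so I'll descend and grip the hub.

arm_command(rows="0 -2 40 0; 0 -2 80 0; 0 -2 112 0; 0 -2 112 0; 0 -2 112 0")

```text
t: 23.9
position: [0.4344, 0.3847, -0.0106]
ee_rot: [-3.102, -0.492, -0.002]
ft_force: [-0.1, -0.7, 0.0]
opening: 0.0676
gripper_force: 0.0
```

arm_command(rows="0 0 0 0; 0 0 0 0; 0 0 0 0; 0 0 0 0; 0 0 0 0", gripper=255)

```text
t: 24.52
position: [0.434, 0.3844, -0.0109]
ee_rot: [-3.103, -0.493, -0.001]
ft_force: [-0.4, -2.4, 6.0]
opening: 0.0399
gripper_force: 30.0
```

Run:
```python
from h import *
plan((433.5,383.5,110,18.2),(574.3,220.7,110,-1))
```

```text
t 24.52 at [434.  384.4 -10.9] phi 18.1 tilt [ 0.001  0.    -1.   ] open 39.9 F [-0.4 -2.4  6. ] q6 1.86
  -> -0.7 0.8 -120.9  -0.1
  -> 82.9 198.6 -0.0  19.2
```

arm_command(rows="0 0 -40 0; 0 0 -80 0; 0 0 -121 0; 0 0 -121 0; 0 0 -121 0")

```text
t: 25.15
position: [0.4322, 0.3835, 0.1077]
ee_rot: [3.102, 0.492, -0.004]
ft_force: [-0.2, -0.8, -5.9]
opening: 0.0398
gripper_force: 30.0
```

arm_command(rows="83 199 0 19; 83 199 0 19; 83 199 0 19; 83 199 0 19; 83 199 0 19")

```text
t: 25.78
position: [0.5739, 0.2184, 0.1064]
ee_rot: [3.14, -0.031, -0.006]
ft_force: [-1.0, -0.5, -5.3]
opening: 0.0401
gripper_force: 30.0
```

arm_command(rows="0 0 0 0; 0 0 0 0")

```text
t: 26.02
position: [0.5725, 0.2217, 0.1084]
ee_rot: [3.141, -0.024, -0.004]
ft_force: [0.6, -0.7, -4.7]
opening: 0.0399
gripper_force: 30.0
```

Run:
```python
from h import *
plan((574.3,220.7,66,-1))
for n in('top','side'):
    c=cap(n);print(n);blobs(c,125,185,574,220,75,10);blobs(c,195,225,654,220,35,5)
    print('arm part');blobs(c,157,173,620,220,40,5)
```

```text
t 26.02 at [572.5 221.7 108.4] phi -0.9 tilt [-0.002 -0.    -1.   ] open 39.9 F [ 0.6 -0.7 -4.7] q6 1.84
  -> 1.8 1.0 42.4  0.1
top
   (array([630.9, 219.8]), array([33.5, 20.3]), -1.1, np.float64(167.7), 119) bgr [ 99. 100.  99.]
   (array([537.3, 221.1]), array([30.6, 29.4]), 89.3, np.float64(171.7), 178) bgr [52. 50. 50.]
   (array([651.5, 218.5]), array([22.4, 21.9]), -3.0, np.float64(217.4), 122) bgr [ 56.  86. 110.]
arm part
   (array([636.7, 219.8]), array([43. , 20.2]), -1.0, np.float64(167.3), 114) bgr [100. 102. 102.]
side
   (array([557.2, 219.3]), array([72.4, 56.6]), 18.8, np.float64(172.4), 554) bgr [74. 85. 93.]
arm part
   (array([617.4, 211.6]), array([9.8, 2.8]), -7.6, np.float64(168.3), 5) bgr [115. 151. 168.]
```

arm_command(rows="2.5 0 20 0; 2.5 0 42 0; 2.5 0 42 0; 2.5 0 42 0")

```text
t: 26.62
position: [0.577, 0.2214, 0.0681]
ee_rot: [-3.141, 0.025, -0.001]
ft_force: [0.5, 0.3, -5.7]
opening: 0.04
gripper_force: 30.0
```

Run:
```python
from h import *
plan((574.3,220.7,32,-1))
for n in('top',):
    c=cap(n);print(n);blobs(c,114,132,636,220,35,10);blobs(c,114,132,537,220,25,10);blobs(c,160,180,654,220,35,5)
```

```text
t 26.62 at [577.  221.4  68.1] phi -0.9 tilt [ 0.001  0.    -1.   ] open 40.0 F [ 0.5  0.3 -5.7] q6 1.84
  -> -2.6 0.7 36.1  0.1
top
   (array([644.4, 219.1]), array([52.5, 20.2]), -1.0, np.float64(127.5), 109) bgr [103. 105. 105.]
   (array([541. , 220.7]), array([30.9, 28.7]), -90.0, np.float64(130.1), 99) bgr [53. 51. 51.]
   (array([655.7, 218.8]), array([21.9, 20.3]), 76.5, np.float64(177.5), 90) bgr [ 60.  91. 117.]
```

arm_command(rows="-1.5 -0.5 5 0; -1.5 -0.5 12 0; -1.5 -0.5 18 0; -1.5 -0.5 22 0; -1.5 -0.5 22 0")

```text
t: 27.3
position: [0.5748, 0.2213, 0.0449]
ee_rot: [3.141, -0.026, -0.001]
ft_force: [0.6, -0.2, -5.0]
opening: 0.0394
gripper_force: 30.0
```

arm_command(rows="0 0 5 0; 0 0 9 0; 0 0 13 0; 0 0 13 0")

```text
t: 27.8
position: [0.5752, 0.2214, 0.0323]
ee_rot: [-3.141, 0.026, 0.0]
ft_force: [0.0, -0.2, -4.9]
opening: 0.04
gripper_force: 30.0
```

The crank slid down freely to about its seat. I'll release, rise clear and locate the knob.

arm_command(rows="0 0 0.5 0; 0 0 0.5 0; 0 0 0.5 0; 0 0 0.5 0", gripper=80)

```text
t: 28.3
position: [0.5754, 0.2215, 0.0322]
ee_rot: [-3.141, 0.026, -0.001]
ft_force: [-0.4, 0.2, -0.9]
opening: 0.0606
gripper_force: 0.0
```

arm_command(rows="0 0 -40 0; 0 0 -80 0; 0 0 -110 0; -60 0 -110 0; -60 0 -110 0")

```text
t: 28.92
position: [0.509, 0.2216, 0.1412]
ee_rot: [3.14, -0.024, -0.009]
ft_force: [1.2, 0.3, -0.6]
opening: 0.0601
gripper_force: 0.0
```

Run:
```python
from h import *
for n in('top','side'):
    c=cap(n);print(n);blobs(c,83,105,600,220,85,10);blobs(c,125,150,654,220,35,5)
plan((654.3,219,142,-1))
```

```text
top
   (array([617.8, 218. ]), array([104.6,  39.8]), -2.6, np.float64(95.6), 401) bgr [73. 72. 72.]
   (array([655. , 218.8]), array([22.8, 20.3]), 46.3, np.float64(142.3), 90) bgr [ 57.  88. 112.]
side
   (array([571.3, 221.2]), array([94.4, 40.7]), 0.3, np.float64(96.3), 334) bgr [ 86.  97. 100.]
t 29.02 at [514.8 222.4 142.2] phi -0.9 tilt [ 0.001  0.    -1.   ] open 60.5 F [-0.1  0.8  0.4] q6 1.87
  -> 139.5 1.2 0.2  0.1
```

Seated: the knob top is at 142.3 mm (expected 142) and its axis is near (654.5,219). I'll move over the knob, descend and grip.

arm_command(rows="60 1 0 0; 120 2 0 0; 139.5 3 0 0; 139.5 3 0 0; 139.5 3 0 0")

```text
t: 29.65
position: [0.6539, 0.217, 0.1414]
ee_rot: [3.141, -0.026, -0.002]
ft_force: [-0.1, 0.1, -1.0]
opening: 0.0602
gripper_force: 0.0
```

Run:
```python
from h import *
plan((654.5,219,63,-1))
C=np.array([574.4,220.7]);f=np.radians(-1)
print('circle rows per call of 5x20deg:')
for s0 in range(0,760,100):
    o=C+80*np.array([np.cos(np.radians(-1.2-s0)),np.sin(np.radians(-1.2-s0))]); out=[]
    for k in range(1,6):
        a=np.radians(-1.2-s0-20*k); d=C+80*np.array([np.cos(a),np.sin(a)])-o
        out.append('%.1f %.1f 0 0'%(d[0]*np.cos(f)+d[1]*np.sin(f),d[0]*np.sin(f)-d[1]*np.cos(f)))
    print(s0,'; '.join(out))
```

```text
t 29.65 at [653.9 217.  141.4] phi -1.0 tilt [-0.001 -0.    -1.   ] open 60.2 F [-0.1  0.1 -1. ] q6 1.81
  -> 0.5 -2.0 78.4  0.0
circle rows per call of 5x20deg:
0 -4.9 27.3 0 0; -18.9 51.4 0 0; -40.2 69.1 0 0; -66.4 78.6 0 0; -94.2 78.5 0 0
100 -26.1 -9.6 0 0; -47.3 -27.5 0 0; -61.1 -51.6 0 0; -65.8 -79.0 0 0; -60.9 -106.4 0 0
200 14.0 -24.0 0 0; 35.3 -41.8 0 0; 61.5 -51.2 0 0; 89.2 -51.1 0 0; 115.3 -41.5 0 0
300 21.2 17.9 0 0; 35.0 42.0 0 0; 39.8 69.4 0 0; 34.8 96.8 0 0; 20.9 120.8 0 0
400 -21.3 17.8 0 0; -47.5 27.2 0 0; -75.3 27.1 0 0; -101.3 17.5 0 0; -122.6 -0.4 0 0
500 -13.8 -24.1 0 0; -18.5 -51.5 0 0; -13.6 -78.8 0 0; 0.4 -102.8 0 0; 21.7 -120.6 0 0
600 26.1 -9.4 0 0; 53.9 -9.3 0 0; 80.0 0.3 0 0; 101.2 18.2 0 0; 115.0 42.3 0 0
700 4.7 27.4 0 0; -0.2 54.7 0 0; -14.2 78.7 0 0; -35.5 96.5 0 0; -61.7 105.9 0 0
```

arm_command(rows="0 -2 40 0; 0 -2 78 0; 0 -2 78 0; 0 -2 78 0")

```text
t: 30.15
position: [0.6549, 0.2195, 0.0654]
ee_rot: [-3.141, 0.026, -0.002]
ft_force: [-0.2, 0.3, 0.7]
opening: 0.0602
gripper_force: 0.0
```

arm_command(rows="0 0 0 0; 0 0 0 0; 0 0 0 0; 0 0 0 0; 0 0 0 0", gripper=255)

```text
t: 30.78
position: [0.6548, 0.2191, 0.0641]
ee_rot: [-3.141, 0.026, -0.001]
ft_force: [-0.2, -0.4, 1.7]
opening: 0.0236
gripper_force: 30.0
```

Run:
```python
from h import *
plan((654.5,219,63,-1)); c=cap('top');blobs(c,83,105,600,220,85,10)
```

```text
t 30.77 at [654.8 219.1  64.1] phi -1.0 tilt [ 0.  0. -1.] open 23.6 F [-0.2 -0.4  1.7] q6 1.81
  -> -0.3 0.1 1.1  0.0
   (array([582.7, 219.9]), array([115.5,  41. ]), -2.4, np.float64(96.7), 604) bgr [70. 67. 65.]
```

The knob is gripped, so I'll start the first 100° clockwise.

arm_command(rows="-5 27 0 0; -19 51.5 0 0; -40 69 0 0; -66.5 78.5 0 0; -94 78.5 0 0")

```text
t: 31.45
position: [0.5594, 0.1428, 0.064]
ee_rot: [-3.138, 0.03, -0.003]
ft_force: [4.6, 15.3, -7.6]
opening: 0.0237
gripper_force: 30.0
```

Run:
```python
from h import *
plan()
s,M=now();d=s['position'][:2]*1e3-[574.4,220.7];print('r',np.hypot(*d),'ang',np.degrees(np.arctan2(d[1],d[0])))
```

```text
t 31.45 at [559.4 142.8  64. ] phi -1.1 tilt [ 0.002  0.004 -1.   ] open 23.7 F [ 4.6 15.3 -7.6] q6 1.72
r 79.3366530942678 ang -100.86983565851135
```

arm_command(rows="-26 -10 0 0; -47 -28 0 0; -61 -52 0 0; -65.5 -79 0 0; -60.5 -106.5 0 0")

```text
t: 32.08
position: [0.4981, 0.2482, 0.0639]
ee_rot: [3.139, -0.026, -0.005]
ft_force: [1.3, -3.5, 2.6]
opening: 0.0235
gripper_force: 30.0
```

arm_command(rows="14 -24 0 0; 35.3 -41.8 0 0; 61.5 -51.2 0 0; 89.2 -51 0 0; 115.3 -41.5 0 0")

```text
t: 32.7
position: [0.617, 0.2897, 0.0641]
ee_rot: [-3.14, 0.025, 0.001]
ft_force: [-3.1, 0.0, 0.8]
opening: 0.0232
gripper_force: 30.0
```

Run:
```python
from h import *
plan()
s,M=now();d=s['position'][:2]*1e3-[574.4,220.7];print('r',np.hypot(*d),'ang',np.degrees(np.arctan2(d[1],d[0])))
c=cap('top');blobs(c,48,64,525,78,60)
```

```text
t 32.7 at [617.  289.7  64.1] phi -0.9 tilt [-0.     0.001 -1.   ] open 23.2 F [-3.1  0.   0.8] q6 1.92
r 81.11181294484636 ang 58.34700376677273
   (array([576.3,  78. ]), array([34.2, 15.8]), 87.3, np.float64(59.8), 89) bgr [22. 36. 56.]
   (array([557.7,  79.2]), array([57.4, 10.3]), 87.8, np.float64(56.3), 97) bgr [ 74. 114. 139.]
   (array([555.4,  35.1]), array([20.9,  8. ]), -89.9, np.float64(55.7), 30) bgr [ 70. 108. 134.]
   (array([526.2,  77.9]), array([119.2,  25.1]), 88.0, np.float64(56.6), 457) bgr [49. 50. 53.]
```

The carriage follows the screw, moving 12.9 mm in 300° at low force. I'll continue.

arm_command(rows="21.2 18 0 0; 35 42 0 0; 39.8 69.4 0 0; 34.8 96.8 0 0; 21 120.8 0 0")

```text
t: 33.38
position: [0.6336, 0.1676, 0.0635]
ee_rot: [-3.139, 0.029, 0.004]
ft_force: [-5.1, 9.3, 0.9]
opening: 0.0232
gripper_force: 30.0
```

arm_command(rows="-21.3 17.5 0 0; -47.5 27 0 0; -75.3 26.5 0 0; -101.3 17 0 0; -122.6 -0.5 0 0")

```text
t: 34.0
position: [0.513, 0.1699, 0.0642]
ee_rot: [-3.141, 0.028, -0.004]
ft_force: [8.6, 4.3, -5.0]
opening: 0.0237
gripper_force: 30.0
```

arm_command(rows="-13.8 -24 0 0; -18.5 -51.5 0 0; -13.6 -78.8 0 0; 0.4 -102.8 0 0; 21.7 -120.6 0 0")

```text
t: 34.62
position: [0.5332, 0.291, 0.064]
ee_rot: [3.141, -0.026, -0.008]
ft_force: [-2.7, -2.0, 3.8]
opening: 0.024
gripper_force: 30.0
```

Run:
```python
from h import *
plan()
s,M=now();d=s['position'][:2]*1e3-[574.4,220.7];print('r',np.hypot(*d),'ang',np.degrees(np.arctan2(d[1],d[0])))
c=cap('top');blobs(c,48,64,545,78,60)
```

```text
t 34.62 at [533.2 291.   64. ] phi -0.9 tilt [-0.005 -0.    -1.   ] open 24.0 F [-2.7 -2.   3.8] q6 1.97
r 81.49480215954596 ang 120.38508105928769
   (array([584.6,  79. ]), array([57.8, 40.3]), 87.8, np.float64(58.2), 257) bgr [41. 65. 87.]
   (array([572.5, 122.6]), array([20.3, 13.5]), 81.6, np.float64(56.5), 37) bgr [ 64.  99. 121.]
   (array([568.,  34.]), array([19.7, 17.4]), -60.9, np.float64(56.9), 40) bgr [ 70. 108. 133.]
   (array([539.3,  78.3]), array([118.4,  25.2]), 88.0, np.float64(56.5), 454) bgr [47. 48. 51.]
```

arm_command(rows="26 -9.4 0 0; 54 -9.3 0 0; 80 0.3 0 0; 101.2 18.2 0 0; 115 42.3 0 0")

```text
t: 35.3
position: [0.651, 0.2455, 0.0638]
ee_rot: [-3.141, 0.026, 0.002]
ft_force: [-5.1, 2.2, 1.7]
opening: 0.0236
gripper_force: 30.0
```

arm_command(rows="4.5 27.4 0 0; -0.5 54.7 0 0; -14.5 78.5 0 0; -35.5 96 0 0; -35.5 96 0 0")

```text
t: 35.92
position: [0.6102, 0.1499, 0.0636]
ee_rot: [-3.14, 0.03, 0.007]
ft_force: [-2.7, 3.8, 1.3]
opening: 0.0236
gripper_force: 30.0
```

Run:
```python
from h import *
plan()
s,M=now();d=s['position'][:2]*1e3-[574.4,220.7];print('r',np.hypot(*d),'ang',np.degrees(np.arctan2(d[1],d[0])))
c=cap('top');P=cloud(c)*1e3;blobs(c,48,64,555,78,60)
f=cv2.resize(c['frame'][120:220,215:355],None,fx=5.5,fy=5.5,interpolation=cv2.INTER_CUBIC);cv2.imwrite('pics/t7.png',cv2.convertScaleAbs(f,alpha=1.8))
```

```text
t 35.92 at [610.2 149.9  63.6] phi -1.1 tilt [-0.004  0.001 -1.   ] open 23.6 F [-2.7  3.8  1.3] q6 1.72
r 79.29831777725137 ang -63.198677580888834
   (array([588.9,  78.8]), array([57.8, 48.6]), 87.7, np.float64(58.4), 267) bgr [46. 71. 95.]
   (array([579.9, 124. ]), array([26.8, 23.2]), -3.7, np.float64(56.4), 59) bgr [ 65. 101. 128.]
   (array([576.4,  31.5]), array([27.2, 23.7]), -0.4, np.float64(57.1), 60) bgr [ 73. 113. 143.]
   (array([547.5,  78.6]), array([118.7,  25.2]), 88.2, np.float64(56.5), 445) bgr [54. 53. 54.]
```

View pics/t7.png

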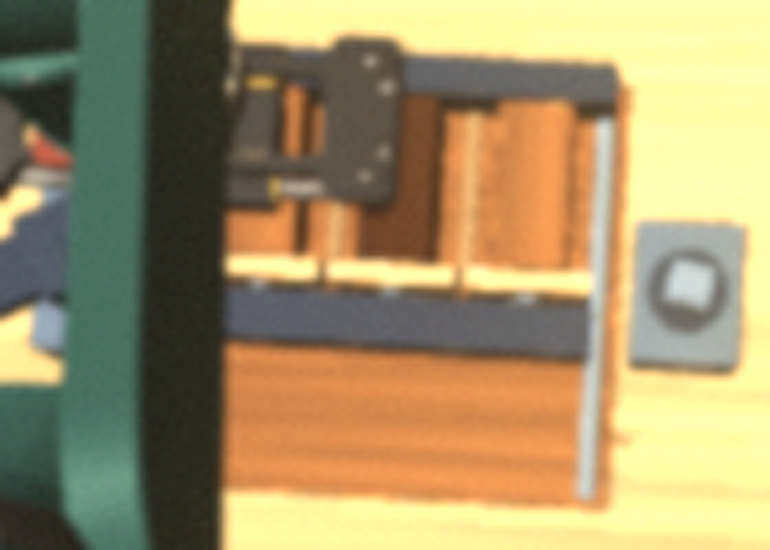

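The view shows all three blanks against the jaw. The pads, along row 270, are close to the carriage, with about 5 mm of gap left of 14, so they are pushed back about 9 mm. I'll release the knob and find the hub.

arm_command(rows="0 0 0 0; 0 0 0 0; 0 0 0 0; 0 0 0 0", gripper=100)

```text
t: 36.48
position: [0.614, 0.151, 0.0638]
ee_rot: [3.141, -0.026, -0.0]
ft_force: [-0.7, -0.6, -0.3]
opening: 0.0531
gripper_force: 0.0
```

arm_command(rows="0 0 -40 0; 0 0 -80 0; 0 0 -95 0; -60 0 -95 -10; -120 60 -95 -10")

```text
t: 37.1
position: [0.5068, 0.11, 0.158]
ee_rot: [-3.131, -0.256, 0.002]
ft_force: [0.1, -1.4, 0.4]
opening: 0.0535
gripper_force: 0.0
```

Run:
```python
from h import *
for n in('top','side'):
    c=cap(n);print(n);blobs(c,83,105,590,200,100,10);blobs(c,125,150,615,150,35,5)
print('carr');c=cap('top');blobs(c,48,64,560,78,75)
plan()
```

```text
top
side
   (array([585.2, 201.8]), array([147.,  42.]), -62.9, np.float64(95.7), 591) bgr [102. 118. 122.]
   (array([610.3, 150. ]), array([23.9, 23.4]), -60.8, np.float64(140.2), 89) bgr [ 95. 168. 208.]
carr
   (array([602.3,  77.5]), array([62.7, 35.6]), -0.9, np.float64(59.4), 308) bgr [23. 37. 57.]
   (array([589.4,  19.9]), array([53.6, 31.3]), -0.3, np.float64(58.8), 180) bgr [ 51.  84. 119.]
   (array([545.3,  19.2]), array([31. , 23.8]), -87.8, np.float64(56.3), 112) bgr [47. 48. 50.]
t 37.25 at [505.2 107.6 157.8] phi 9.0 tilt [-0.004 -0.001 -1.   ] open 53.5 F [ 1.   1.2 -0.5] q6 1.49
```

The crank yaw is -63°. I'll grip the hub with phi=117, because -63 would put joint 6 out of range.

arm_command(rows="0 0 -10 -53; 0 0 -10 -53; 0 0 -10 -53; 0 0 -10 -53; 0 0 -10 -53", gripper=70)

```text
t: 37.88
position: [0.5103, 0.1093, 0.1685]
ee_rot: [-2.687, -1.627, -0.001]
ft_force: [-0.7, -0.6, 0.2]
opening: 0.0638
gripper_force: 0.0
```

arm_command(rows="0 0 0 -53; 0 0 0 -53; 0 0 0 -53; 0 0 0 -53; 0 0 0 -53")

```text
t: 38.5
position: [0.5103, 0.1093, 0.1684]
ee_rot: [1.679, 2.655, 0.001]
ft_force: [1.0, -0.4, -0.2]
opening: 0.0636
gripper_force: 0.0
```

Run:
```python
from h import *
plan((574.5,220.7,140,117),(574.5,220.7,32,117))
```

```text
t 38.5 at [510.3 109.3 168.4] phi 115.4 tilt [ 0.  0. -1.] open 63.6 F [ 1.  -0.4 -0.2] q6 -0.36
  -> 73.2 105.8 28.4  -1.6
  -> 0.0 0.0 108.0  0.0
```

arm_command(rows="73 106 28 -1.6; 73 106 28 -1.6; 73 106 28 -1.6; 73 106 28 -1.6")

```text
t: 39.0
position: [0.5741, 0.2201, 0.1399]
ee_rot: [-1.648, -2.674, 0.002]
ft_force: [-0.2, -0.1, -0.3]
opening: 0.0631
gripper_force: 0.0
```

Run:
```python
from h import *
plan((574.5,220.7,32,117))
```

```text
t 39.0 at [574.1 220.1 139.9] phi 116.7 tilt [-0.001 -0.001 -1.   ] open 63.1 F [-0.2 -0.1 -0.3] q6 -0.21
  -> 0.4 0.6 107.9  -0.3
```

arm_command(rows="0.4 0.5 40 -0.3; 0.4 0.5 80 -0.3; 0.4 0.5 108 -0.3; 0.4 0.5 108 -0.3; 0.4 0.5 108 -0.3")

```text
t: 39.62
position: [0.5751, 0.2199, 0.0343]
ee_rot: [1.643, 2.676, 0.002]
ft_force: [0.3, -0.8, 0.3]
opening: 0.0638
gripper_force: 0.0
```

arm_command(rows="0 0 0 0; 0 0 0 0; 0 0 0 0; 0 0 0 0; 0 0 0 0", gripper=255)

```text
t: 40.25
position: [0.5764, 0.2212, 0.0341]
ee_rot: [1.641, 2.676, 0.005]
ft_force: [4.0, 2.6, 6.1]
opening: 0.0393
gripper_force: 30.0
```

arm_command(rows="0 0 -10 0; 0 0 -20 0; 0 0 -30 0; 0 0 -40 0; 0 0 -50 0")

```text
t: 40.88
position: [0.5732, 0.22, 0.0829]
ee_rot: [-1.642, -2.677, 0.002]
ft_force: [0.3, -0.7, -4.6]
opening: 0.04
gripper_force: 30.0
```

Run:
```python
from h import *
plan((574.5,220.7,110,117),(458,380,110,180))
```

```text
t 40.88 at [573.2 220.   82.9] phi 116.9 tilt [-0.002 -0.001 -1.   ] open 40.0 F [ 0.3 -0.7 -4.6] q6 -0.22
  -> 0.1 1.5 -27.1  -0.1
  -> 194.8 -31.5 -0.0  -63.0
```

arm_command(rows="0 0 -30 0; 100 -16 -30 -20; 150 -25 -30 -32; 195 -31 -30 -43; 195 -31 -30 -53")

```text
t: 41.5
position: [0.4549, 0.3829, 0.1132]
ee_rot: [-0.532, -3.094, -0.0]
ft_force: [-0.3, -1.6, -4.9]
opening: 0.0399
gripper_force: 30.0
```

Run:
```python
from h import *
plan((458,380,60,180))
```

```text
t 41.5 at [454.9 382.9 113.2] phi 160.5 tilt [-0.002  0.001 -1.   ] open 39.9 F [-0.3 -1.6 -4.9] q6 -0.65
  -> -3.9 -1.7 53.2  -19.5
```

arm_command(rows="-4 -2 25 -10; -4 -2 53 -19.5; -4 -2 53 -19.5; -4 -2 53 -19.5")

```text
t: 42.0
position: [0.4618, 0.3771, 0.0608]
ee_rot: [0.021, 3.141, 0.001]
ft_force: [-0.1, 0.0, -3.8]
opening: 0.0399
gripper_force: 30.0
```

Run:
```python
from h import *
plan((458,380,-8,180)); c=cap('side');print('board');blobs(c,7,18,478,380,110,60);blobs(c,100,126,458,380,100,20)
c=cap('top');blobs(c,100,126,458,380,100,20)
```

```text
t 42.0 at [461.8 377.1  60.8] phi 179.2 tilt [ 0.  0. -1.] open 39.9 F [-0.1  0.  -3.8] q6 -0.99
  -> 3.9 2.9 68.8  -0.8
board
   (array([465.5, 382. ]), array([145.4, 120.3]), -2.0, np.float64(12.6), 2114) bgr [ 85. 157. 210.]
   (array([491.7, 377. ]), array([18.5,  9.4]), -82.7, np.float64(118.5), 31) bgr [160. 181. 170.]
   (array([439.9, 375.2]), array([62.5, 56.9]), 7.5, np.float64(122.0), 404) bgr [75. 83. 86.]
   (array([528. , 374.9]), array([56.5, 21.2]), -0.8, np.float64(118.6), 169) bgr [73. 72. 73.]
   (array([418.5, 376.6]), array([31.4, 14.6]), -89.4, np.float64(122.4), 108) bgr [37. 38. 41.]
```

arm_command(rows="4 3 25 0; 4 3 50 0; 4 3 69 0; 4 3 69 0; 4 3 69 0")

```text
t: 42.72
position: [0.4582, 0.3803, -0.0081]
ee_rot: [0.017, 3.14, 0.001]
ft_force: [0.1, -0.3, -4.9]
opening: 0.0394
gripper_force: 30.0
```

arm_command(rows="0 0 0.5 0; 0 0 0.5 0")

```text
t: 42.98
position: [0.4577, 0.3801, -0.0091]
ee_rot: [0.016, 3.141, 0.001]
ft_force: [-0.6, 0.4, -4.6]
opening: 0.0398
gripper_force: 30.0
```

arm_command(rows="0 0 0.5 0; 0 0 0.5 0; 0 0 0.5 0; 0 0 0.5 0", gripper=80)

```text
t: 43.48
position: [0.4576, 0.3801, -0.0099]
ee_rot: [0.016, 3.141, 0.0]
ft_force: [0.3, -0.4, 0.5]
opening: 0.06
gripper_force: 0.0
```

arm_command(rows="0 0 -40 0; 0 0 -80 0; 0 0 -120 0; 0 60 -120 0; 0 120 -120 0")

```text
t: 44.1
position: [0.4595, 0.5012, 0.1114]
ee_rot: [0.019, 3.14, 0.002]
ft_force: [0.5, -0.4, 0.9]
opening: 0.0601
gripper_force: 0.0
```

Run:
```python
from h import *
plan()
for n in('top','side'):
    c=cap(n);print(n);blobs(c,34,66,475,380,100,10);blobs(c,85,110,538,378,35,5)
print('T');c=cap('top');blobs(c,60,85,415,-342,80);print('T hub');blobs(c,28,45,415,-342,60,15)
print('lock');blobs(c,62,90,565,-60.7,25,8);blobs(cap('side'),62,90,565,-60.7,25,8)
print('press');blobs(c,48,64,590,78,110)
```

```text
t 44.1 at [459.5 501.2 111.4] phi 179.3 tilt [ 0.002  0.001 -1.   ] open 60.1 F [ 0.5 -0.4  0.9] q6 -0.83
top
   (array([565.3, 382.1]), array([64.6, 11.2]), 88.0, np.float64(44.3), 61) bgr [32. 58. 88.]
   (array([479., 379.]), array([143.7,  41.7]), 0.6, np.float64(53.2), 678) bgr [48. 47. 48.]
   (array([535.4, 376.6]), array([22.2, 20.8]), 2.2, np.float64(99.1), 88) bgr [45. 70. 91.]
side
   (array([561.8, 392.2]), array([11.5,  5.1]), -72.4, np.float64(44.0), 12) bgr [ 50. 112. 177.]
   (array([476.6, 379.6]), array([145. ,  40.1]), -1.2, np.float64(53.3), 721) bgr [106. 119. 119.]
   (array([535.2, 379.3]), array([22.4, 22.4]), -65.9, np.float64(98.7), 99) bgr [ 94. 171. 212.]
T
   (array([ 414.9, -341.7]), array([100.3,  17.3]), -19.2, np.float64(71.6), 303) bgr [25. 42. 58.]
T hub
   (array([ 418.1, -331.7]), array([39.7, 19. ]), -19.8, np.float64(36.7), 114) bgr [37. 44. 48.]
lock
   (array([565. , -60.7]), array([19.7, 19.1]), -13.0, np.float64(79.5), 64) bgr [76. 78. 75.]
press
   (array([619.6,  77.8]), array([186.8, 110.2]), 88.1, np.float64(59.5), 2076) bgr [35. 54. 75.]
   (array([546.3,  80.2]), array([190.1,  25.3]), 88.0, np.float64(56.5), 726) bgr [40. 41. 43.]
```

The crank stands fully on its board at about (457,379), and the carriage is held at a gap of about 72 mm. Now for the T-handle.

Run:
```python
from h import *
plan((450,200,111,179.3),(440,-100,111,179.3),(414.8,-341.8,90,160.8))
```

```text
t 44.3 at [458.1 500.4 109.4] phi 179.5 tilt [-0.    -0.001 -1.   ] open 60.1 F [ 0.1  0.  -0.5] q6 -0.83
  -> 5.6 -300.5 -1.6  0.2
  -> 6.3 -300.1 0.0  0.0
  -> 22.2 -242.1 21.0  18.5
```

arm_command(rows="5 -300 0 0; 5 -300 0 0; 5 -300 0 0; 5 -300 0 0; 5 -300 0 0", gripper=120)

```text
t: 44.92
position: [0.4489, 0.1962, 0.1098]
ee_rot: [-0.018, -3.14, 0.002]
ft_force: [0.2, -1.0, 0.6]
opening: 0.0462
gripper_force: 0.0
```

arm_command(rows="6 -300 0 0; 6 -300 0 0; 6 -300 0 0; 6 -300 0 0; 6 -300 0 0")

```text
t: 45.55
position: [0.4395, -0.1027, 0.1099]
ee_rot: [-0.02, -3.141, 0.0]
ft_force: [0.3, -0.1, -1.0]
opening: 0.0465
gripper_force: 0.0
```

Run:
```python
from h import *
plan((414.8,-341.8,90,160.8))
```

```text
t 45.55 at [ 439.5 -102.7  109.9] phi 179.3 tilt [-0.001 -0.    -1.   ] open 46.5 F [ 0.3 -0.1 -1. ] q6 -1.94
  -> 21.7 -239.4 19.9  18.5
```

arm_command(rows="22 -240 20 18.5; 22 -240 20 18.5; 22 -240 20 18.5; 22 -240 20 18.5; 22 -240 20 18.5")

```text
t: 46.18
position: [0.4152, -0.3437, 0.0896]
ee_rot: [0.529, 3.097, -0.002]
ft_force: [0.3, -0.2, -0.5]
opening: 0.0465
gripper_force: 0.0
```

arm_command(rows="0 0 0 0; 0 0 0 0")

```text
t: 46.42
position: [0.4164, -0.338, 0.0898]
ee_rot: [-0.519, -3.097, -0.001]
ft_force: [0.1, 0.1, 0.2]
opening: 0.0464
gripper_force: 0.0
```

Run:
```python
from h import *
plan((414.8,-341.8,6,160.8))
c=cap('side');blobs(c,55,85,415,-342,70,5);c=cap('top');blobs(c,55,85,415,-342,70,5)
```

```text
t 46.42 at [ 416.4 -338.    89.8] phi 161.0 tilt [-0.001  0.001 -1.   ] open 46.4 F [0.1 0.1 0.2] q6 -2.05
  -> 0.3 -4.1 83.8  0.2
   (array([ 381.5, -329.6]), array([29.4, 16.2]), -19.2, np.float64(71.3), 85) bgr [28. 46. 63.]
```

arm_command(rows="0 -3.5 30 0; 0 -3.5 60 0; 0 -3.5 83 0; 0 -3.5 83 0; 0 -3.5 83 0")

```text
t: 47.15
position: [0.4166, -0.3429, 0.0076]
ee_rot: [0.519, 3.098, -0.001]
ft_force: [0.8, 0.0, 1.2]
opening: 0.0465
gripper_force: 0.0
```

arm_command(rows="0 0 0 0; 0 0 0 0; 0 0 0 0; 0 0 0 0; 0 0 0 0", gripper=255)

```text
t: 47.78
position: [0.4161, -0.3429, 0.007]
ee_rot: [0.521, 3.098, 0.0]
ft_force: [0.0, 0.6, 3.2]
opening: 0.0162
gripper_force: 30.0
```

arm_command(rows="0 0 -40 0; 0 0 -80 0; 0 0 -115 0; 0 0 -115 0")

```text
t: 48.28
position: [0.4173, -0.3446, 0.1238]
ee_rot: [0.52, 3.094, -0.005]
ft_force: [0.3, -0.3, -4.2]
opening: 0.0161
gripper_force: 30.0
```

Run:
```python
from h import *
plan((565,-60.9,125,167.5))
```

```text
t 48.27 at [ 417.3 -344.6  123.8] phi 160.9 tilt [ 0.003 -0.004 -1.   ] open 16.1 F [ 0.3 -0.3 -4.2] q6 -2.06
  -> -46.8 316.4 -1.2  -6.6
```

arm_command(rows="-47 316 0 -6.5; -47 316 0 -6.5; -47 316 0 -6.5; -47 316 0 -6.5; -47 316 0 -6.5")

```text
t: 48.9
position: [0.5597, -0.0638, 0.1195]
ee_rot: [-0.344, -3.119, -0.0]
ft_force: [0.8, -1.3, -4.2]
opening: 0.0162
gripper_force: 30.0
```

arm_command(rows="0 5 0 0; 0 5 0 0; 0 5 0 0")

```text
t: 49.28
position: [0.5603, -0.0622, 0.1208]
ee_rot: [-0.346, -3.12, 0.0]
ft_force: [-0.5, 0.1, -2.8]
opening: 0.016
gripper_force: 30.0
```

Run:
```python
from h import *
plan((565,-60.9,62,167.5))
for n in('top','side'):
    c=cap(n);print(n);blobs(c,180,200,565,-61,70,5);print('hub');blobs(c,112,160,565,-61,45,5)
```

```text
t 49.27 at [560.3 -62.2 120.8] phi 167.3 tilt [-0.002  0.    -1.   ] open 16.0 F [-0.5  0.1 -2.8] q6 -1.58
  -> -4.3 2.3 58.8  -0.2
top
   (array([524.7, -55.2]), array([31.2, 15.8]), -12.9, np.float64(186.1), 102) bgr [28. 41. 57.]
hub
   (array([541.2, -45.7]), array([9.2, 0.2]), 77.9, np.float64(135.5), 7) bgr [38. 42. 45.]
   (array([535.7, -72.1]), array([10.8,  3.5]), 53.6, np.float64(136.0), 10) bgr [43. 49. 50.]
side
   (array([542. , -58.9]), array([67.2, 33.8]), 3.8, np.float64(186.3), 171) bgr [ 41.  69. 101.]
hub
   (array([557.2, -61.3]), array([42.1, 40.9]), -12.6, np.float64(138.0), 214) bgr [62. 79. 90.]
```

arm_command(rows="-6.3 3 10 0; -6.3 3 26 0; -6.3 3 26 0; -6.3 3 26 0")

```text
t: 49.88
position: [0.5681, -0.0594, 0.0955]
ee_rot: [-0.344, -3.122, -0.0]
ft_force: [0.4, -0.5, -2.9]
opening: 0.0159
gripper_force: 30.0
```

Run:
```python
from h import *
plan((565,-60.9,62,167.5))
for n in('top','side'):
    c=cap(n);print(n);blobs(c,152,172,565,-61,70,5);print('hub');blobs(c,86,132,565,-61,45,5)
```

```text
t 49.88 at [568.1 -59.4  95.5] phi 167.4 tilt [-0.001  0.    -1.   ] open 15.9 F [ 0.4 -0.5 -2.9] q6 -1.58
  -> 2.7 -2.1 33.5  -0.1
top
   (array([532.4, -52.7]), array([32.2, 15.1]), -12.9, np.float64(160.8), 96) bgr [28. 41. 56.]
hub
   (array([549.6, -42.7]), array([12.2,  4.1]), -78.7, np.float64(110.4), 11) bgr [38. 43. 46.]
   (array([543.7, -68.9]), array([10.7,  3. ]), 60.7, np.float64(111.2), 9) bgr [45. 49. 49.]
side
   (array([548.7, -56.7]), array([65.7, 33.5]), 2.3, np.float64(160.6), 173) bgr [ 41.  69. 101.]
hub
   (array([566.6, -58.1]), array([44.5, 39.7]), -14.0, np.float64(113.6), 196) bgr [63. 79. 88.]
```

arm_command(rows="0.5 -0.5 6 0; 0.5 -0.5 12 0; 0.5 -0.5 17 0; 0.5 -0.5 20 0; 0.5 -0.5 20 0")

```text
t: 50.6
position: [0.5676, -0.0598, 0.0755]
ee_rot: [-0.344, -3.122, -0.0]
ft_force: [-0.4, 0.5, -3.4]
opening: 0.0158
gripper_force: 30.0
```

arm_command(rows="0 0 5 0; 0 0 10 0; 0 0 13 0; 0 0 13 0")

```text
t: 51.1
position: [0.5676, -0.0598, 0.0626]
ee_rot: [-0.344, -3.122, -0.0]
ft_force: [1.1, 0.4, -3.2]
opening: 0.016
gripper_force: 30.0
```

Run:
```python
from h import *
plan((565,-60.9,62,167.5))
c=cap('top');print('bar');blobs(c,120,134,565,-61,70,5)
```

```text
t 51.1 at [567.6 -59.8  62.6] phi 167.4 tilt [-0.001  0.    -1.   ] open 16.0 F [ 1.1  0.4 -3.2] q6 -1.58
  -> 2.3 -1.7 0.6  -0.1
bar
   (array([531.8, -53.1]), array([31.5, 15.1]), -12.8, np.float64(127.7), 87) bgr [28. 40. 56.]
```

Almost home at base 55.7 mm. I'll press the last bit down, then turn about the spindle axis.

arm_command(rows="0 0 1 0; 0 0 1.5 0; 0 0 1.5 0")

```text
t: 51.52
position: [0.5681, -0.0599, 0.0621]
ee_rot: [0.344, 3.122, 0.0]
ft_force: [-2.0, -0.1, 5.5]
opening: 0.0163
gripper_force: 30.0
```

Run:
```python
from h import *
plan()
r0=np.array([2.6,.8]);f=np.radians(167.4)
for s in(0,50):
    def rr(a): a=np.radians(-a);return np.array([np.cos(a)*r0[0]-np.sin(a)*r0[1],np.sin(a)*r0[0]+np.cos(a)*r0[1]])
    g=f-np.radians(s)
    for k in(10,20,30,40,50):
        d=rr(s+k)-rr(s);print('%.1f %.1f 0 %d'%(d[0]*np.cos(g)+d[1]*np.sin(g),d[0]*np.sin(g)-d[1]*np.cos(g),k),end='; ')
    print()
```

```text
t 51.52 at [568.1 -59.9  62.1] phi 167.4 tilt [ 0.001 -0.    -1.   ] open 16.3 F [-2.  -0.1  5.5] q6 -1.58
-0.2 -0.4 0 10; -0.3 -0.9 0 20; -0.4 -1.4 0 30; -0.3 -1.8 0 40; -0.2 -2.3 0 50; 
-0.2 -0.4 0 10; -0.3 -0.9 0 20; -0.4 -1.4 0 30; -0.3 -1.8 0 40; -0.2 -2.3 0 50;
```

It is seated, with an upward contact force of 5.5 N. Turning it clockwise now.

arm_command(rows="-0.2 -0.4 0 10; -0.3 -0.9 0 20; -0.4 -1.4 0 30; -0.3 -1.8 0 40; -0.2 -2.3 0 50")

```text
t: 52.15
position: [0.5672, -0.0612, 0.0622]
ee_rot: [-1.639, -2.679, -0.002]
ft_force: [-3.9, 4.7, 7.9]
opening: 0.016
gripper_force: 30.0
```

arm_command(rows="-0.2 -0.4 0 8; -0.3 -0.7 0 14; -0.3 -0.9 0 18; -0.3 -0.9 0 18")

```text
t: 52.65
position: [0.5668, -0.0614, 0.0622]
ee_rot: [-2.032, -2.395, -0.003]
ft_force: [-2.8, 6.0, 7.7]
opening: 0.0161
gripper_force: 30.0
```

Run:
```python
from h import *
plan();print(manip.state()['moment'],manip.state()['effort'][5])
c=cap('top');print('bar');blobs(c,115,134,565,-61,70,5)
```

```text
t 52.65 at [566.8 -61.4  62.2] phi 99.4 tilt [ 0.     0.002 -1.   ] open 16.1 F [-2.8  6.   7.7] q6 -0.4
[0.96039864 0.39718818 0.03826629] 0.33016894944012165
bar
   (array([558.2, -21.7]), array([19.3, 16.6]), -88.4, np.float64(127.9), 62) bgr [27. 40. 57.]
```

arm_command(rows="0 -0.1 0 2; 0 -0.2 0 4; 0 -0.2 0 5; 0 -0.2 0 5")

```text
t: 53.2
position: [0.5667, -0.0614, 0.0622]
ee_rot: [-2.134, -2.304, -0.003]
ft_force: [-1.4, 6.0, 6.8]
opening: 0.0158
gripper_force: 30.0
```

Run:
```python
from h import *
plan();print(manip.state()['moment'],manip.state()['effort'][5])
```

```text
t 53.2 at [566.7 -61.4  62.2] phi 94.4 tilt [ 0.     0.002 -1.   ] open 15.8 F [-1.4  6.   6.8] q6 -0.31
[0.94090373 0.30674867 0.2054175 ] 0.24476679973304272
```

arm_command(rows="0 -0.1 0 2; 0 -0.1 0 3; 0 -0.1 0 3")

```text
t: 53.58
position: [0.5666, -0.0614, 0.0621]
ee_rot: [-2.193, -2.248, -0.003]
ft_force: [-1.5, 5.5, 7.4]
opening: 0.0157
gripper_force: 30.0
```

Run:
```python
from h import *
plan();print(manip.state()['moment'],manip.state()['effort'][5])
```

```text
t 53.58 at [566.6 -61.4  62.1] phi 91.4 tilt [ 0.     0.002 -1.   ] open 15.7 F [-1.5  5.5  7.4] q6 -0.26
[0.98222088 0.35392183 0.18025676] 0.24257012642920017
```

arm_command(rows="0 -0.1 0 2; 0 -0.2 0 4; 0 -0.2 0 4")

```text
t: 53.95
position: [0.5665, -0.0614, 0.0621]
ee_rot: [-2.269, -2.171, -0.002]
ft_force: [-1.6, 6.1, 6.6]
opening: 0.0161
gripper_force: 30.6
```

Run:
```python
from h import *
plan();print(manip.state()['moment'],manip.state()['effort'][5])
c=cap('top');print('bar');blobs(c,115,134,565,-61,70,5);c=cap('side');print('bar');blobs(c,105,134,565,-61,70,5);print('hub');blobs(c,58,95,565,-61,35,5)
```

```text
t 53.95 at [566.5 -61.4  62.1] phi 87.5 tilt [ 0.     0.002 -1.   ] open 16.1 F [-1.6  6.1  6.6] q6 -0.19
[1.10641744 0.3292476  0.72819907] 0.8863242343068123
bar
   (array([565.7, -20.3]), array([16.8, 16. ]), -88.8, np.float64(128.1), 57) bgr [29. 41. 60.]
   (array([ 560. , -109.3]), array([6.9, 2.6]), 1.1, np.float64(126.3), 6) bgr [ 59.  93. 115.]
bar
   (array([565.6, -47.1]), array([73.4, 35. ]), 75.2, np.float64(124.7), 206) bgr [38. 65. 95.]
hub
   (array([555.7, -52.3]), array([54.4, 32.9]), 53.4, np.float64(80.5), 204) bgr [61. 75. 82.]
```

The moment jumped from 0.18 to 0.73 N m, so the spindle is at its stop. I'll release, rise and check.

arm_command(rows="0 0 0 0; 0 0 0 0; 0 0 0 0; 0 0 0 0", gripper=120)

```text
t: 54.55
position: [0.5664, -0.063, 0.0613]
ee_rot: [-2.271, -2.171, 0.0]
ft_force: [1.0, -0.9, -0.0]
opening: 0.0463
gripper_force: 0.0
```

arm_command(rows="0 0 -30 0; 0 0 -70 0; 0 0 -110 0; 60 0 -110 0; 120 0 -110 0")

```text
t: 55.18
position: [0.5725, 0.0576, 0.1723]
ee_rot: [2.273, 2.167, 0.002]
ft_force: [0.5, 0.3, -0.6]
opening: 0.0462
gripper_force: 0.0
```

arm_command(rows="-60 0 0 0; -120 60 0 0; -120 120 0 0; -120 180 0 0; -120 240 0 0")

```text
t: 55.8
position: [0.7982, -0.0741, 0.1712]
ee_rot: [2.272, 2.17, -0.0]
ft_force: [-0.1, -0.3, -0.3]
opening: 0.0463
gripper_force: 0.0
```

Run:
```python
from h import *
plan()
c=cap('top');print('bar');blobs(c,115,134,565,-61,70,5);print('press');blobs(c,48,64,590,78,110,20)
s=cap('side');print('crank');blobs(s,34,66,475,380,80,40)
for nm,(u0,u1,v0,v1),k in(('t',(140,370,115,245),c),):
    f=cv2.resize(k['frame'][v0:v1,u0:u1],None,fx=3.4,fy=3.4,interpolation=cv2.INTER_CUBIC);cv2.imwrite('pics/end.png',cv2.convertScaleAbs(f,alpha=1.8))
```

```text
t 55.8 at [798.2 -74.1 171.2] phi 87.4 tilt [ 0. -0. -1.] open 46.3 F [-0.1 -0.3 -0.3] q6 -0.13
bar
press
   (array([643.5, 158.1]), array([69.7, 16.4]), -10.4, np.float64(59.8), 76) bgr [60. 77. 96.]
   (array([549.8, 172.6]), array([23.9,  6.1]), -5.3, np.float64(56.8), 20) bgr [75. 78. 79.]
crank
   (array([475.8, 379.5]), array([142.1,  40.4]), -0.9, np.float64(53.4), 718) bgr [ 90. 101. 100.]
```

View pics/end.png

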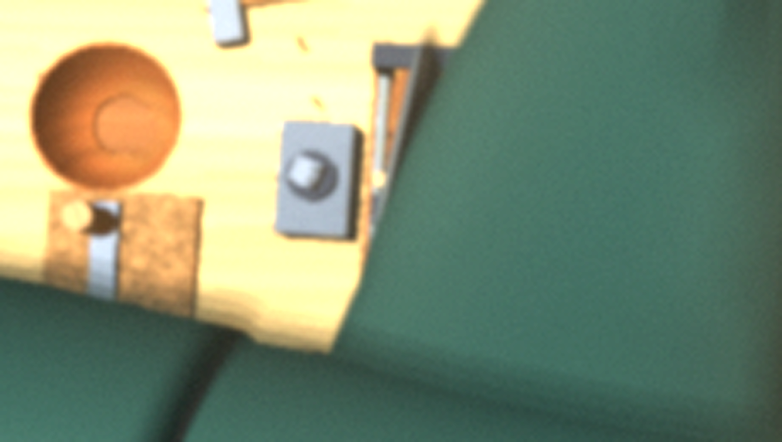

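The arm hides the press here; only the bowl, the crank and the screw end show. I'll move aside and look again.

arm_command(rows="-300 -150 0 0; -300 -150 0 0; -300 -150 0 0; -300 -150 0 0; -300 -150 0 0")

```text
t: 56.52
position: [0.6421, -0.3473, 0.1714]
ee_rot: [-2.271, -2.17, 0.0]
ft_force: [0.5, -0.1, -0.4]
opening: 0.0461
gripper_force: 0.0
```

arm_command(rows="-100 -50 0 0; -100 -50 0 0")

```text
t: 56.78
position: [0.5873, -0.4454, 0.1714]
ee_rot: [-2.272, -2.169, 0.001]
ft_force: [0.4, -0.3, 0.9]
opening: 0.0463
gripper_force: 0.0
```

Run:
```python
from h import *
plan()
c=cap('top');print('bar');blobs(c,115,134,565,-61,70,5);print('hub');blobs(c,80,97,565,-61,40,5);print('press');blobs(c,48,64,590,78,110,20)
f=cv2.resize(c['frame'][115:245,140:370],None,fx=3.4,fy=3.4,interpolation=cv2.INTER_CUBIC);cv2.imwrite('pics/end2.png',cv2.convertScaleAbs(f,alpha=1.8))
```

```text
t 56.77 at [ 587.3 -445.4  171.4] phi 87.3 tilt [-0.001  0.    -1.   ] open 46.3 F [ 0.4 -0.3  0.9] q6 -0.7
bar
   (array([564.6, -61.3]), array([98.9, 15.5]), -89.2, np.float64(127.5), 294) bgr [30. 47. 67.]
hub
   (array([582.1, -59.9]), array([37.6,  5.6]), -88.3, np.float64(91.4), 47) bgr [53. 58. 63.]
   (array([552.2, -60.5]), array([37.8, 14.8]), -89.4, np.float64(90.8), 103) bgr [49. 53. 55.]
press
   (array([619.9,  77.7]), array([186.5, 111. ]), 88.2, np.float64(59.5), 2070) bgr [45. 68. 94.]
   (array([546. ,  80.2]), array([190.3,  25.4]), 88.0, np.float64(56.5), 725) bgr [51. 52. 55.]
```

View pics/end2.png

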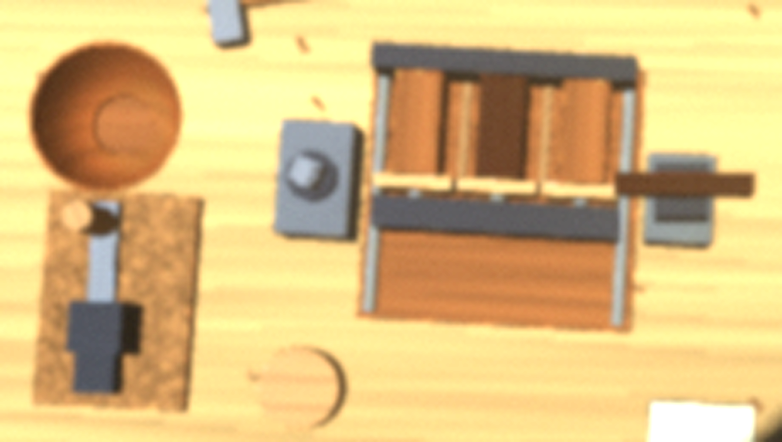

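The picture shows three blanks square between the pads and the jaw, the crank on its board and the T-handle home at its stop (bar top 127.5 mm, expected 127). Handing it in.

```bash
python3 -c "
from station import manip
print(manip.finish_job())"
```

```text
the job is handed in; nothing more can be done
None
```

I handed the job in at about 57 s of the 210 s (no verdict came back): all three blanks are pressed square against the fixed jaw with the pads pushed back about 8 mm, the crank is back on its cork board, and the T-handle is fully home and turned to its stop; the reported TCP height read about 37 mm low, so my first grasp closed on air above a blank without moving it, and I corrected for the offset from then on.

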